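Load the thread winder's tension weights

TASK

Get the thread winder's tension unit ready: with the flat pry tool, lever the snap-fit dust cap up at its notch, then stand the cap upright in the metal tray and lay the pry tool in the tray too. Slide every slotted weight lying on the bench sideways onto the stem, stacked flat, with each slot turned well away (about a quarter turn) from all the others. Only after that, swing the guard frame down gently until it rests on its stop, and leave the other things on the bench alone.

Things in the scene. Friction and masses are not known exactly. Their poses are not given: they have to be found in the camera images.
- unit: The tension unit, a fixed green metal base 210 x 150 mm, 40 mm high. Origin on the bench under the stem; its x points from its front (robot side) to its rear, z up; the base spans x -90 to +120 mm, y +-75 mm. On its top (z = 40 mm) a square pan 80 x 80 mm, 14 mm high, centred on the stem; at the rear two guard posts at x = 100, y = +-67 mm, up to z = 138 mm.
- pry_rail (a point): Middle of the top of the steel pry rail, the fulcrum across the base's front at unit x = -75 mm; the rail is 8 mm wide in x, 70 mm long in y and stands 10 mm above the base top.
- stem_foot (a point): Foot of the stem, at the centre of the pan's top (unit x 0, y 0, z 54 mm), axes as the unit. The stem is 10 mm thick and rises 50 mm to a fixed round head 26 mm across and 7 mm thick, so weights pass only from the side. Weights stack from here up, 12 mm each.
- guard (a joint): Hinge of the guard frame, rad: 0 is level on its stop (closed), grows as its free edge rises, 1.57 upright, up to 1.75. Friction (about 0.45 N m) keeps it where it is left, so it has to be pushed all the way down. Moving faster than 1 rad/s in the last 0.2 rad counts as slamming.
- guard_edge (a point): Middle of the guard's free cross bar, on the face that is the upper side when closed (the rear side when upright), 127 mm from the hinge axis and 4 mm above it when closed. The dark steel frame is 140 mm long from the hinge, 120 mm wide, 8 mm thick; the free cross bar is 26 mm wide (114 to 140 mm from the hinge).
- guard_hinge (a point): Middle of the guard's hinge axis, on the unit at x = 100 mm, z = 130 mm; the axis is the unit's y. Closed, the frame reaches from there towards the unit's -x.
- cap: Grey plastic dust cap snapped over pan and stem: a square tub upside down, 100 x 100 mm, 86 mm high, walls 6 mm, 0.14 kg. Origin at the centre of its open lower rim, which sits on the base top; z up, x as the unit's at the start. On top a fin to lift it by: 50 mm long (x), 14 mm thick (y), from z = 86 to 116 mm.
- cap_notch (a point): Middle of the notch's upper edge, on the outer face of the cap's front wall (cap x = -50, z = 13 mm). The notch, open to the rim below, is 34 mm wide (y), 13 mm high and takes the pry tool; from this face it is 10 mm deep to the pan. Two spring detents hold the cap until its front rim is levered up about 8 mm (10 to 15 N here; tilt about 0.08 rad, rear rim staying down).
- pry: Flat pry tool, 150 mm long, 0.12 kg, lying on the bench, origin in the middle of its length on its flat underside, z up, x towards the blade tip. Wooden handle x -75 to +15 mm, 18 mm wide (y), 24 mm high; steel blade x +13 to +75 mm, 20 mm wide, 4 mm thick, its underside flush with the handle's (z = 0).
- pry_tip (a point): Blade tip of the pry tool, on its underside (tool x = 75 mm).
- tray: Fixed aluminium tray, 210 (x) x 180 (y) mm, 30 mm high, walls and floor 4 mm, origin at the centre of its underside.
- W1: Steel slotted weight: C-shaped disc, 72 mm across, 12 mm thick, about 0.18 kg, origin at the centre of its underside, z up. A 16 mm wide slot opens to its +x. Opposite, an upright grip tab: 12 mm thick (y), from x = -40 to -64 mm, z = 0 to 40 mm. It starts flat on the bench, tab up. None if absent (two or three are present).
- W2: Steel slotted weight: C-shaped disc, 72 mm across, 12 mm thick, about 0.18 kg, origin at the centre of its underside, z up. A 16 mm wide slot opens to its +x. Opposite, an upright grip tab: 12 mm thick (y), from x = -40 to -64 mm, z = 0 to 40 mm. It starts flat on the bench, tab up. None if absent (two or three are present).
- W3: Steel slotted weight: C-shaped disc, 72 mm across, 12 mm thick, about 0.18 kg, origin at the centre of its underside, z up. A 16 mm wide slot opens to its +x. Opposite, an upright grip tab: 12 mm thick (y), from x = -40 to -64 mm, z = 0 to 40 mm. It starts flat on the bench, tab up. None if absent (two or three are present).
- W1_mouth (a point): Mouth of the slot of weight W1, at its rim, 36 mm from the disc's centre, at mid-thickness.
- W2_mouth (a point): Mouth of the slot of weight W2, at its rim, 36 mm from the disc's centre, at mid-thickness.
- W3_mouth (a point): Mouth of the slot of weight W3, at its rim, 36 mm from the disc's centre, at mid-thickness.
- pincushion: Bystander: blue pincushion, 72 mm across, 36 mm high, origin at its underside.
- spray: Bystander: pink bottle, 64 mm across, 170 mm high.
- buttonjar: Bystander: glass jar, 60 mm across, 70 mm high.
- chalktin: Bystander: round brass tin, 50 mm across, 30 mm high.
- cone1: Bystander: thread cone, 64 mm across at its foot, 112 mm high.
- reel: Bystander: pale thread reel standing on end, 56 mm across, 48 mm high.
There are look-alikes about, which are no part of the job. Leave any green or turquoise look-alike of the W1 alone. Of the things shaped like the pry, the wooden one is meant.

How it is judged (in metres and radians):
On the way, in this order (a step that is already met when the one before it is completed fails the run):
1. the cap is levered up with the pry tool: the tool bears on it and it is tilted by more than 0.02 rad (contact force between pry and cap above 0.3 N and angle between cap's own z axis and vertical above 0.02 rad).
2. all weights are on the stem, released, slots apart, with the guard still up (horizontal distance between each of W1, W2, W3 and stem_foot below 0.008 m and z of W1 in the frame of stem_foot between -0.004 and 0.03 m and angle between each of W1, W2, W3's own z axis and vertical below 0.12 rad and z of W2 in the frame of stem_foot between -0.004 and 0.03 m and z of W3 in the frame of stem_foot between -0.004 and 0.03 m and horizontal distance between W1_mouth and W2_mouth above 0.036 m and horizontal distance between each of W1_mouth, W2_mouth and W3_mouth above 0.036 m and contact force between the fingers and W1 below 0.1 N and contact force between the fingers and W2 below 0.1 N and contact force between the fingers and W3 below 0.1 N and value of joint guard above 1 rad), for 0.2 s.
3. the guard is down on its stop (value of joint guard below 0.05 rad), for 0.2 s.
At the end, for the whole second after the job is handed in: All weights flat on the stem (centre within 8 mm of its axis, tilt under 0.12 rad, at most 30 mm above the pan), slots 60 degrees or more apart; cap upright on the tray floor, pry tool lying in the tray; guard within 0.05 rad of its stop; all at rest (horizontal distance between each of W1, W2, W3 and stem_foot below 0.008 m and z of W1 in the frame of stem_foot between -0.004 and 0.03 m and angle between each of W1, W2, W3's own z axis and vertical below 0.12 rad and z of W2 in the frame of stem_foot between -0.004 and 0.03 m and z of W3 in the frame of stem_foot between -0.004 and 0.03 m and horizontal distance between W1_mouth and W2_mouth above 0.036 m and horizontal distance between each of W1_mouth, W2_mouth and W3_mouth above 0.036 m and x of cap in the frame of tray between -0.09 and 0.09 m and y of cap in the frame of tray between -0.075 and 0.075 m and z of cap in the frame of tray below 0.02 m and angle between cap's own z axis and vertical below 0.2 rad and x of pry in the frame of tray between -0.095 and 0.095 m and y of pry in the frame of tray between -0.08 and 0.08 m and z of pry in the frame of tray below 0.025 m and linear speed of each of W1, W2, W3, cap, pry below 0.02 m/s and value of joint guard below 0.05 rad); the robot touches nothing.
It fails at once if the guard is slammed: faster than 1 rad/s in the last 0.2 rad (value of joint guard below 0.2 rad and velocity of joint guard below -1 rad/s).
It fails at once if another thing on the bench is shoved more than 4 cm (distance of any of pincushion, spray, buttonjar, chalktin, cone1, reel from where it was at the start of the episode above 0.04 m).
Of W1, W2, W3 only 2 to 3 are there at a start; the rules pass over those that are not, and their reading is None.
At some moment in a run one of pry, cap may be knocked a few centimetres aside while the robot is not near it.
It also fails if it takes over 210 s, if anything falls off the work surface, if the arm or the gripper's body presses on something with over 40 N, if the wrist force passes 120 N, or if a joint passes its speed limit or range.

ROBOT

A 6-joint arm with a two-finger parallel gripper is mounted at the origin on the work surface. World frame = base frame: x ahead of the robot, y to its left, z up, the work surface at z = 0. Lengths are in m, angles in degrees, forces in N, time in s.
With the tool pointing down it reaches from about 0.35 to 0.875 m from the base axis. Payload 4.2 kg.
Tool frame: the origin (TCP) lies on the centre line of the jaws, within the pads' length; the fingertips stand 19 mm ahead of it and the grasp point (between the pads) is the TCP; z points along the fingers, y is the line along which they close (so a half turn about z gives the same grasp; the last joint's range is limited). The gripper opens to 87 mm and grips with 3 to 60 N. Pads are 19 mm wide; open, the fingers measure 117 mm over their backs; the gripper's body (75 mm by 190 mm) begins 51 mm behind the grasp point.
Start: joints at [-54.225, 22.042, 0.453, 0, -68.411, -14.817], TCP at [0.224, -0.584, 0.242] pointing down, gripper open.
Joint ranges: [-179.83, 179.83], [-69.29, 118.12], [-61.27, 80.66], [-181.25, 117.63], [-171.15, -9.14], [-177.46, 177.46]. Speed limits (degrees/s): [159.86, 159.86, 180, 180, 180, 180].

INTERFACE

Orientations are given as a 3x3 rotation matrix whose columns are the frame's x, y, z axes.
In Python, from station import sense, capture, finish_job, search_frame, masks_of gives the robot as it stands.
- The arm moves only by the tool drive_tool, never from a script. Its argument "rows" is a list of rows, each a list of 7 numbers: the opening in per cent of the stroke, from 0 (shut) to 100 (fully open), then the shift along the world's x, y, z in mm, then the turn, a rotation vector about the world's x, y, z in rad. In form: [[fingers, dx, dy, dz, wx, wy, wz], ...]. A call has 1 to 5 rows; each row shifts and turns the commanded pose from where the row before left it; what a row does not reach is not made up. A row lasts 1/12 s, in which the tool goes at most 41.7 mm and 7.16 degrees, less where a joint would pass 70% of its speed; a pose out of reach is approached as far as the arm can. A call is refused whole if a number of a shift passes 41.7 or a number of a turn 0.125, either way. A call with a gripper value outside its range is refused whole. The fingers move at their own pace and stop on an object; the grip force is fixed at half the most. Time passes only in rows, so rows that do not move let the fingers close. It gives the time, the measured TCP pose, the force, the opening and the grip force at its end, in the units of the state.
- sense(): the state, without advancing time (a new reading comes with each control period).
- capture(name): name is "side" or "top"; returns a dict with "frame" (480x640x3 uint8, red, green, blue), "z_map" (480x640 float32, m along the optical axis (not along the pixel's ray), 0 where there is no reading), "fx", "fy", "cx", "cy" (pixels), "R" (3x3) and "t" (3): a world point X has camera coordinates R X + t. Camera axes: x right, y down, z forward; pixel columns grow to the right and rows downward; lengths in m; the calibration is good to about 2 mm. A picture is of the moment at which its call begins.
- finish_job(): hands the job in; it is judged then, once.
Trained networks look in a picture, given as the dict that the camera call returned (one of the last four; its "shot" number tells which), for a name from the list of things; names that differ only in an ending like _2 or _b are one class to them, and where a whole thing is asked for, a point or a joint stands for the part that bears it (a point fixed in the world has none). Each returns a list of dicts, best first, with "p" (0 to 1); they miss things now and then, are a little off and sometimes report something else, mostly with a low value. They report only what shows in the picture. A call takes as long as a camera call. They do not tell look-alikes from the thing itself.
- search_frame(label, picture): "xy" ([column, row] in pixels, amid what is visible of it).
- masks_of(label, picture): "region" (480x640 bool, what is visible of it) and "xy" ([column, row] in pixels, amid what is visible of it).
The state is a dict: "time_s": time; "joints": joint angles; "joint_velocities": joint speeds; "effort": joint torques, N m; "tcp_pos": TCP position; "ee_rot": TCP orientation; "wrist_force": force on the tool from outside, world axes, zero at the start; "moment": the same for the moment, N m; "gripper_width": opening from 0.0 (shut) to 1.0 (fully open); "gripper_force": force on a finger pad.
Only numpy, scipy, OpenCV 4.12 (cv2) and the standard library are available. Lean on these libraries where they do the work, as an engineer would, in place of code of your own. Each camera call takes 0.05 s, during which the arm holds its last target. There are 200 camera calls.

## Working session

There is one attempt and no reset: what is moved stays moved. The work goes in short steps, Python scripts to look and compute and a tool call to move; the robot and the scene stay as the last step left them, time stands still between calls to the robot, and variables do not carry over. Pictures are saved under pics/ and viewed, at most 14 in all, crops included, and the job is handed in when it is done.

Besides the shell and the picture viewer there is one more tool, called after "Call:" as a command line: name --pt "numbers of a row" for each row, then --argument value for the rest. drive_tool: Moves the arm, as the interface text tells. Its arguments: {"type":"object","properties":{"rows":{"type":"array"}},"required":["rows"]}

```bash
mkdir -p pics; ls
cat > h.py <<'E'
import numpy as np, cv2
from station import sense, capture, finish_job, search_frame, masks_of
def pts(c, mask=None):
    """world points (N,3) of masked pixels with valid depth"""
    z=c["z_map"]; m=(z>0) if mask is None else (mask&(z>0))
    v,u=np.nonzero(m); d=z[v,u]
    P=np.stack([(u-c["cx"])/c["fx"]*d,(v-c["cy"])/c["fy"]*d,d],1)
    return (P-np.array(c["t"]))@np.array(c["R"]), np.stack([u,v],1)
def proj(c,X):
    p=np.atleast_2d(X)@np.array(c["R"]).T+np.array(c["t"])
    return np.stack([p[:,0]/p[:,2]*c["fx"]+c["cx"],p[:,1]/p[:,2]*c["fy"]+c["cy"]],1)
def save(n,im): cv2.imwrite("pics/"+n+".png",im[:,:,::-1])
E
python3 - <<'E'
from h import *
for n in ("top","side"):
    c=capture(n); save(n+"0",c["frame"])
    print(n,np.round(-np.array(c["R"]).T@np.array(c["t"]),3),c["fx"])
    for l in ["unit","guard","cap","cap_notch","pry","pry_tip","tray","W1","W1_mouth","pincushion","spray","buttonjar","chalktin","cone1","reel"]:
        if n=="top" or l in("pry","W1","cap"):
            for r in masks_of(l,c):
                P,_=pts(c,r["region"])
                if len(P): print(l,round(r["p"],2),np.round(r["xy"]),len(P),np.round(np.median(P,0),3),np.round(P.min(0),3),np.round(P.max(0),3))
print(sense()["time_s"])
E
```

```text
pics
top [ 0.306 -0.03   1.41 ] 562.7479109271295
unit 0.87 [312. 171.] 3987 [0.68  0.022 0.042] [ 0.508 -0.059 -0.007] [0.797 0.122 0.275]
unit 0.57 [420. 200.] 565 [ 0.627 -0.244  0.013] [ 0.575 -0.288 -0.005] [ 0.67  -0.218  0.048]
unit 0.15 [307. 199.] 2099 [0.6   0.033 0.126] [ 0.551 -0.023  0.033] [0.686 0.099 0.161]
guard 0.66 [310. 143.] 791 [0.698 0.021 0.205] [ 0.678 -0.039 -0.007] [0.786 0.101 0.275]
cap 0.78 [306. 198.] 2171 [0.601 0.033 0.125] [ 0.551 -0.023  0.033] [0.691 0.098 0.161]
cap_notch 0.64 [308. 197.] 2073 [0.6   0.033 0.126] [ 0.551 -0.023  0.035] [0.688 0.099 0.161]
cap_notch 0.62 [527. 216.] 516 [ 0.585 -0.506  0.047] [ 0.559 -0.55  -0.003] [ 0.622 -0.484  0.056]
cap_notch 0.24 [481. 241.] 662 [ 0.526 -0.392  0.013] [ 0.499 -0.448 -0.002] [ 0.57  -0.349  0.047]
pry 0.87 [156. 348.] 555 [0.249 0.411 0.017] [ 0.182  0.383 -0.005] [0.322 0.446 0.033]
pry 0.57 [254. 271.] 574 [0.442 0.18  0.009] [ 0.366  0.169 -0.008] [0.521 0.197 0.031]
pry 0.26 [140. 277.] 643 [0.421 0.442 0.06 ] [ 0.393  0.424 -0.003] [0.455 0.51  0.117]
pry_tip 0.64 [252. 274.] 486 [0.437 0
[... 2123 characters left out ...]
451 -0.234  0.015] [ 0.402 -0.329  0.   ] [ 0.501 -0.191  0.046]
pry 0.89 [322. 310.] 388 [0.447 0.191 0.017] [0.367 0.149 0.002] [0.512 0.209 0.034]
pry 0.78 [401. 377.] 603 [0.235 0.425 0.018] [0.177 0.385 0.   ] [0.321 0.447 0.031]
W1 0.81 [335. 239.] 317 [ 0.451 -0.234  0.015] [ 0.403 -0.299 -0.   ] [ 0.5   -0.193  0.046]
W1 0.71 [382. 252.] 300 [ 0.289 -0.181  0.015] [ 0.244 -0.247  0.001] [ 0.329 -0.154  0.046]
W1 0.69 [318. 219.] 249 [ 0.523 -0.386  0.015] [ 0.497 -0.511  0.   ] [ 0.568 -0.338  0.052]
W1 0.59 [288. 235.] 257 [ 0.614 -0.233  0.015] [ 0.554 -0.299  0.001] [0.666 0.037 0.159]
W1 0.55 [336. 260.] 362 [ 0.435 -0.098  0.015] [ 0.389 -0.148  0.001] [ 0.486 -0.063  0.047]
1.0
```

View pics/top0.png

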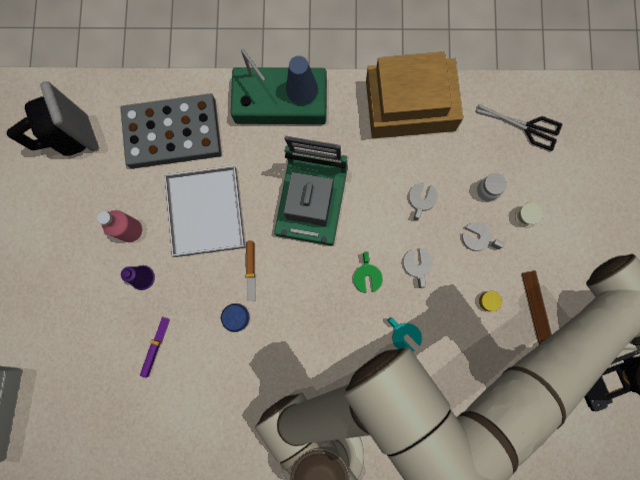

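View pics/side0.png

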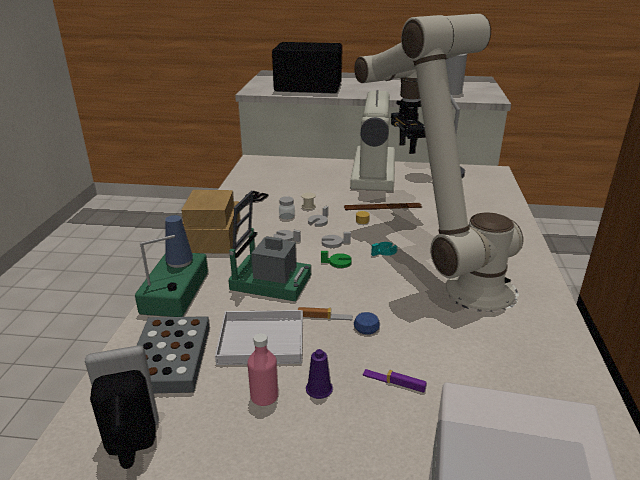

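```bash
cat >> h.py <<'E'
from scipy.optimize import minimize
def Rz(a): return np.array([[np.cos(a),-np.sin(a)],[np.sin(a),np.cos(a)]])
def box(x0,x1,y0,y1): return np.array([[x0,y0],[x1,y0],[x1,y1],[x0,y1]])
def wmodel():
    a=np.linspace(np.arcsin(8/36),2*np.pi-np.arcsin(8/36),60)
    d=np.stack([36*np.cos(a),36*np.sin(a)],1)
    s=np.array([[8*np.cos(t),8*np.sin(t)] for t in np.linspace(-np.pi/2,-3*np.pi/2,9)])
    return [(np.vstack([d,s])/1e3,.012),(box(-64,-30,-6,6)/1e3,.012),(box(-64,-40,-6,6)/1e3,.040)]
def pmodel(): return [(box(-75,15,-9,9)/1e3,.024),(box(13,75,-10,10)/1e3,.004)]
def render(c,model,p,z0=0,S=4):
    im=np.zeros((480*S,640*S),np.uint8)
    for poly,z in model:
        w=poly@Rz(p[2]).T+p[:2]
        u=proj(c,np.c_[w,np.full(len(w),z+z0)])
        cv2.fillPoly(im,[np.round((u+.5)*S*16-8).astype(np.int32)],255,shift=4)
    return cv2.resize(im,(640,480),interpolation=cv2.INTER_AREA)/255.
def fit(c,model,mask,p0,z0=0):
    m=mask.astype(float)
    f=lambda q: np.abs(render(c,model,[q[0]/1e3,q[1]/1e3,q[2]/20],z0)-m).sum()
    best=None
    for da in (0,.15,-.15):
        q0=np.array([p0[0]*1e3,p0[1]*1e3,(p0[2]+da)*20])
        r=minimize(f,q0,method="Nelder-Mead",options=dict(initial_simplex=q0+np.vstack([np.zeros(3),4*np.eye(3)]),maxiter=150))
        if best is None or r.fun<best.fun: best=r
    q=best.x; return np.array([q[0]/1e3,q[1]/1e3,q[2]/20]),best.fun/m.sum()
def hmask(c,lo,hi,x0,x1,y0,y1):
    P,uv=pts(c); k=(P[:,2]>lo)&(P[:,2]<hi)&(P[:,0]>x0)&(P[:,0]<x1)&(P[:,1]>y0)&(P[:,1]<y1)
    m=np.zeros((480,640),bool); m[uv[k,1],uv[k,0]]=1; return m,P[k]
def rect(P):
    (cx,cy),(w,h),a=cv2.minAreaRect((P[:,:2]*1e3).astype(np.float32)); return np.round([cx,cy,w,h,a],1)
def weights(c,n=None):
    out=[]
    for r in masks_of("W1",c):
        if r["p"]<.15: continue
        P,uv=pts(c,r["region"]); col=np.median(c["frame"][uv[:,1],uv[:,0]],0)
        if len(P)<150 or col.max()-col.min()>45: continue
        d=P[(P[:,2]>.006)&(P[:,2]<.018)]; t=P[P[:,2]>.033]
        if len(t)<5 or len(d)<50: continue
        dc=np.median(d,0); tc=np.median(t,0); v=dc-tc
        seg,_=hmask(c,.006,.06,*(dc[0]+[-.08,.08]),*(dc[1]+[-.08,.08]))
        n_,lab=cv2.connectedComponents(seg.astype(np.uint8)); 
        l=np.bincount(lab[seg&r["region"]]).argmax(); m=lab==l
        p,e=fit(c,wmodel(),m,[dc[0],dc[1],np.arctan2(v[1],v[0])])
        if all(np.hypot(*(p[:2]-q[0][:2]))>.03 for q in out): out.append((p,e,r["p"],col)); print("W",np.round(p[:2]*1e3,1),round(np.degrees(p[2]),1),"err",round(e,2),"p",round(r["p"],2),col)
    return out
def pryfit(c,p0):
    seg,P=hmask(c,.0015,.05,p0[0]-.1,p0[0]+.1,p0[1]-.1,p0[1]+.1)
    return fit(c,pmodel(),seg,p0)
E
python3 - <<'E'
from h import *
c=capture("top"); s=capture("side")
weights(c)
for cc in (c,s):
    m,P=hmask(cc,.120,.132,.5,.67,-.06,.14); print("captop",rect(P),P[:,:2].mean(0),len(P))
    m,P=hmask(cc,.145,.17,.5,.67,-.06,.14); print("fin",rect(P),P[:,:2].mean(0),len(P))
    m,P=hmask(cc,.034,.046,.48,.75,-.1,.16); print("base",rect(P),P[:,:2].min(0),P[:,:2].max(0),len(P))
    m,P=hmask(cc,.20,.29,.62,.8,-.1,.16); print("guard",rect(P),np.round(np.polyfit(P[:,2],P[:,0],1),3),P.mean(0))
    m,P=hmask(cc,.022,.036,.44,.72,.14,.39); print("trayrim",rect(P),len(P))
# pry: blade by brightness
for r in masks_of("pry",c):
    P,uv=pts(c,r["region"]); m=np.median(P,0)
    if abs(m[1]-.18)<.05:
        print(rect(P)); u=uv-uv.min(0)
        h=P[P[:,2]>.012]; print("handle",rect(h),h[:,:2].mean(0))
        p,e=fit(c,pmodel(),r["region"],[.44,.18,np.pi]); print("pry",p,e)
        save("pry0",cv2.resize(c["frame"][235:315,215:295],(480,480),interpolation=cv2.INTER_CUBIC))
st=sense(); print(np.round(st["ee_rot"],3),st["tcp_pos"],st["gripper_width"])
E
```

```text
W [ 636.6 -251.6] -18.9 err 0.08 p 0.91 [151. 150. 146.]
W [ 467.4 -235.9] 7.3 err 0.08 p 0.86 [160. 158. 154.]
W [ 534.7 -384.5] 64.1 err 0.09 p 0.7 [157. 155. 151.]
captop [608.9  34.1 100.3 101.8  80. ] [0.60737018 0.03390981] 1593
fin [608.   34.4  14.3  51.1  80.7] [0.60721947 0.03402395] 140
base [623.7  31.6 150.1 211.2  80.4] [ 0.50882651 -0.05808234] [0.73639468 0.12219912] 2344
guard [694.1  18.9 118.3  16.5  79.8] [-0.127  0.723] [0.69234685 0.01982174 0.24529678]
trayrim [564.1 286.1 273.8 203.9   7.9] 682
captop [606.   40.1 108.2 103.   81.8] [0.60290134 0.05467836] 526
fin [604.1  38.8  22.9  51.9  77. ] [0.60497654 0.04238903] 113
base [611.2  -2.2 238.1 216.5  78.5] [ 0.48178697 -0.09754396] [0.73656377 0.12814716] 1034
guard [690.9  22.6 135.8  18.8  79.7] [-0.116  0.719] [0.69138797 0.0296744  0.24230346]
trayrim [564.7 288.1 267.8 209.9   6.6] 676
[441.8 182.  151.9  26.2   2. ]
handle [445.5 180.9 144.6  20.1   1.2] [0.46924612 0.1814868 ]
pry [0.44022574 0.18110232 3.14806384] 0.15532543325860287
[[-0.934 -0.358 -0.   ]
 [-0.358  0.934  0.   ]
 [ 0.     0.    -1.   ]] [ 0.22358811 -0.58360875  0.24151509] 1.001328647310947
```

Call:
drive_tool --pt "50 11.8 38.3 -3 0 0 -0.018" --pt "50 11.8 38.3 -3 0 0 -0.018" --pt "50 11.8 38.3 -3 0 0 -0.018" --pt "50 11.8 38.3 -3 0 0 -0.018" --pt "50 11.8 38.3 -3 0 0 -0.018"

```text
time_s: 1.62
tcp_pos: [0.2826, -0.3906, 0.2265]
ee_rot: [[-0.963, -0.271, 0.0], [-0.271, 0.963, -0.0], [-0.0, -0.0, -1.0]]
wrist_force: [0.4, 0.8, 0.6]
gripper_width: 0.706
gripper_force: 0.0
```

Call:
drive_tool --pt "50 11.8 38.3 -3 0 0 -0.018" --pt "50 11.8 38.3 -3 0 0 -0.018" --pt "50 11.8 38.3 -3 0 0 -0.018" --pt "50 11.8 38.3 -3 0 0 -0.018" --pt "50 11.8 38.3 -3 0 0 -0.018"

```text
time_s: 2.03
tcp_pos: [0.3417, -0.1989, 0.2118]
ee_rot: [[-0.983, -0.184, 0.001], [-0.184, 0.983, -0.0], [-0.001, -0.0, -1.0]]
wrist_force: [0.2, 0.5, 1.1]
gripper_width: 0.508
gripper_force: 0.0
```

Call:
drive_tool --pt "50 11.8 38.3 -3 0 0 -0.018" --pt "50 11.8 38.3 -3 0 0 -0.018" --pt "50 11.8 38.3 -3 0 0 -0.018" --pt "50 11.8 38.3 -3 0 0 -0.018" --pt "50 11.8 38.3 -3 0 0 -0.018"

```text
time_s: 2.45
tcp_pos: [0.4007, -0.007, 0.197]
ee_rot: [[-0.995, -0.095, 0.002], [-0.095, 0.995, 0.0], [-0.002, 0.0, -1.0]]
wrist_force: [0.8, -0.4, 0.1]
gripper_width: 0.503
gripper_force: 0.0
```

Call:
drive_tool --pt "50 11.8 38.3 -10 0 0 -0.018" --pt "50 11.8 38.3 -10 0 0 -0.018" --pt "50 11.8 38.3 -10 0 0 -0.018" --pt "50 11.8 38.3 -10 0 0 -0.018" --pt "50 0 0 0 0 0 -0.018"

```text
time_s: 2.87
tcp_pos: [0.4499, 0.1494, 0.1552]
ee_rot: [[-1.0, -0.01, 0.001], [-0.01, 1.0, 0.0], [-0.001, 0.0, -1.0]]
wrist_force: [0.7, -0.9, -0.7]
gripper_width: 0.501
gripper_force: 0.0
```

```bash
cat >> h.py <<'E'
def tcp():
    s=sense(); R=np.array(s["ee_rot"])
    print("t",round(s["time_s"],2),"tcp mm",np.round(np.array(s["tcp_pos"])*1e3,1),"psi",round(np.degrees(np.arctan2(R[1,1],R[0,1])),2),"z",np.round(R[:,2],3),"F",np.round(s["wrist_force"],1),"w",round(s["gripper_width"],3),"gf",round(s["gripper_force"],1),"j",np.round(s["joints"],0))
    return s
E
python3 - <<'E'
from h import *
tcp()
c=capture("side")
for r in masks_of("pry",c):
    P,uv=pts(c,r["region"]); m=np.median(P,0)
    if abs(m[1]-.18)<.08 and r["p"]>.3:
        p,e=fit(c,pmodel(),r["region"],[.44,.18,np.pi]); print("pry side",p,e)
for r in masks_of("tray",c)[:2]:
    P,uv=pts(c,r["region"]); print("tray",r["p"],len(P)); k=np.abs(P[:,2]-.004)<.004; print("floor",rect(P[k])); k=P[:,2]>.02; print("rim",rect(P[k]))
    im=r["region"].astype(np.uint8); 
    def tm(q):
        w=box(-105,105,-90,90)/1e3@Rz(q[2]/20).T+q[:2]/1e3; m=np.zeros((1920,2560),np.uint8)
        for z in(0,.03):
            cv2.fillPoly(m,[np.round(proj(c,np.c_[w,np.full(4,z)])*64+32-8).astype(np.int32)],255,shift=4)
        # hull of both
        u=np.vstack([proj(c,np.c_[w,np.full(4,z)]) for z in(0,.03)]); h=cv2.convexHull(((u+.5)*4).astype(np.float32)); m[:]=0; cv2.fillConvexPoly(m,np.round(h*16-8).astype(np.int32),255,shift=4)
        return cv2.resize(m,(640,480),interpolation=cv2.INTER_AREA)/255.
    for y0 in(0,.1):
        q0=np.array([570,260,y0*20]); rr=minimize(lambda q:np.abs(tm(q)-im).sum(),q0,method="Nelder-Mead",options=dict(initial_simplex=q0+np.vstack([np.zeros(3),5*np.eye(3)]),maxiter=150)); print("tray fit",rr.x,rr.fun/im.sum())
E
```

```text
t 2.87 tcp mm [449.9 149.4 155.2] psi 90.59 z [ 0.001  0.    -1.   ] F [ 0.7 -0.9 -0.7] w 0.501 gf 0.0 j [  38.   12.  -27.    0.  -50. -128.]
pry side [0.44040665 0.18331954 3.19309996] 0.49231047257612726
pry side [0.44274074 0.17755556 3.3397408 ] 1.5175865941090092
tray 0.8 3978
floor [596.9 283.9 221.8 231.8   8.4]
rim [582.7 359.1 210.8 298.9   7.9]
tray fit [591.36464598 300.6455159    2.85297014] 0.15890852457244486
tray fit [591.10629273 300.72729261   2.88940047] 0.15895863732614068
tray 0.21 2884
floor [ 757.7 -180.1  221.7  746.7   30.3]
rim [ 652.1 -100.4  246.3  504.5   13.5]
tray fit [624.67632594  16.96679934 122.6167629 ] 0.7695797351755901
tray fit [625.83636306  18.75497854 123.1103338 ] 0.7732303836906093
```

Call:
drive_tool --pt "50 10.3 31.8 0 0 0 0" --pt "50 0 0 -30 0 0 0" --pt "50 0 0 -30 0 0 0" --pt "50 0 0 -30 0 0 0" --pt "50 0 0 -20 0 0 0"

```text
time_s: 3.43
tcp_pos: [0.457, 0.174, 0.0451]
ee_rot: [[-1.0, -0.004, -0.002], [-0.004, 1.0, -0.001], [0.002, -0.001, -1.0]]
wrist_force: [-0.3, 1.1, -0.6]
gripper_width: 0.501
gripper_force: 0.0
```

Call:
drive_tool --pt "50 0 0 -12 0 0 0" --pt "50 0 0 -10 0 0 0" --pt "50 0 0 0 0 0 0" --pt "0 0 0 0 0 0 0" --pt "0 0 0 0 0 0 0"

```text
time_s: 3.85
tcp_pos: [0.4586, 0.1756, 0.0256]
ee_rot: [[-1.0, -0.005, 0.002], [-0.005, 1.0, 0.001], [-0.002, 0.001, -1.0]]
wrist_force: [-0.5, 0.5, 0.5]
gripper_width: 0.422
gripper_force: 0.1
```

Call:
drive_tool --pt "0 0 0 0 0 0 0" --pt "0 0 0 0 0 0 0" --pt "0 0 0 0 0 0 0" --pt "0 0 0 0 0 0 0" --pt "0 0 0 0 0 0 0"

```text
time_s: 4.27
tcp_pos: [0.4588, 0.1765, 0.0255]
ee_rot: [[-1.0, -0.006, 0.002], [-0.006, 1.0, 0.001], [-0.002, 0.001, -1.0]]
wrist_force: [-0.4, 1.4, 6.1]
gripper_width: 0.204
gripper_force: 30.0
```

Call:
drive_tool --pt "0 0 0 15 0 0 0" --pt "0 0 0 30 0 0 0" --pt "0 0 0 30 0 0 0" --pt "0 0 0 30 0 0 0" --pt "0 0 0 20 0 0 0"

```text
time_s: 4.68
tcp_pos: [0.4582, 0.1759, 0.1519]
ee_rot: [[-1.0, -0.006, 0.002], [-0.006, 1.0, 0.001], [-0.002, 0.001, -1.0]]
wrist_force: [-0.4, -0.2, -0.7]
gripper_width: 0.203
gripper_force: 30.0
```

Call:
drive_tool --pt "0 -1.3 -4.4 0 0 0 0.1186" --pt "0 -1.3 -4.4 0 0 0 0.1186" --pt "0 -1.3 -4.4 0 0 0 0.1186" --pt "0 -1.3 -4.4 0 0 0 0.1186" --pt "0 -1.3 -4.4 0 0 0 0.1186"

```text
time_s: 5.1
tcp_pos: [0.4506, 0.1532, 0.149]
ee_rot: [[-0.823, -0.568, -0.002], [-0.568, 0.823, -0.001], [0.002, 0.0, -1.0]]
wrist_force: [-0.4, -0.4, -1.8]
gripper_width: 0.207
gripper_force: 30.0
```

Call:
drive_tool --pt "0 -1.3 -4.4 0 0 0 0.1186" --pt "0 -1.3 -4.4 0 0 0 0.1186" --pt "0 -1.3 -4.4 0 0 0 0.1186" --pt "0 -1.3 -4.4 0 0 0 0.1186" --pt "0 -1.3 -4.4 0 0 0 0.1186"

```text
time_s: 5.52
tcp_pos: [0.4441, 0.1312, 0.1489]
ee_rot: [[-0.365, -0.931, -0.002], [-0.931, 0.365, -0.001], [0.002, 0.001, -1.0]]
wrist_force: [0.2, 1.0, -1.7]
gripper_width: 0.203
gripper_force: 30.0
```

Call:
drive_tool --pt "0 -1.3 -4.4 0 0 0 0.1186" --pt "0 -1.3 -4.4 0 0 0 0.1186" --pt "0 -1.3 -4.4 0 0 0 0.1186" --pt "0 -1.3 -4.4 0 0 0 0.1186" --pt "0 -1.3 -4.4 0 0 0 0.1186"

```text
time_s: 5.93
tcp_pos: [0.4376, 0.1092, 0.1489]
ee_rot: [[0.218, -0.976, -0.002], [-0.976, -0.218, -0.001], [0.0, 0.002, -1.0]]
wrist_force: [-0.5, -0.7, -1.8]
gripper_width: 0.204
gripper_force: 30.0
```

Call:
drive_tool --pt "0 -1.3 -4.4 0 0 0 0.1186" --pt "0 -1.3 -4.4 0 0 0 0.1186" --pt "0 -1.3 -4.4 0 0 0 0.1186" --pt "0 -1.3 -4.4 0 0 0 0.1186" --pt "0 -1.3 -4.4 0 0 0 0.1186"

```text
time_s: 6.35
tcp_pos: [0.4311, 0.0872, 0.149]
ee_rot: [[0.726, -0.688, -0.002], [-0.688, -0.726, -0.001], [-0.001, 0.002, -1.0]]
wrist_force: [0.4, 0.8, -1.6]
gripper_width: 0.206
gripper_force: 30.0
```

Call:
drive_tool --pt "0 -1.3 -4.4 0 0 0 0.1186" --pt "0 -1.3 -4.4 0 0 0 0.1186" --pt "0 -1.3 -4.4 0 0 0 0.1186" --pt "0 -1.3 -4.4 0 0 0 0.1186" --pt "0 -1.3 -4.4 0 0 0 0.1186"

```text
time_s: 6.77
tcp_pos: [0.4246, 0.0653, 0.149]
ee_rot: [[0.986, -0.164, -0.002], [-0.164, -0.986, -0.001], [-0.002, 0.001, -1.0]]
wrist_force: [0.1, 0.4, -1.3]
gripper_width: 0.207
gripper_force: 30.0
```

Call:
drive_tool --pt "0 0 0 0 0.0142 0.0821 0" --pt "0 0 0 0 0.0142 0.0821 0" --pt "0 0 0 0 0.0142 0.0821 0" --pt "0 0 0 0 0 0 0" --pt "0 0 0 0 0 0 0"

```text
time_s: 7.18
tcp_pos: [0.4256, 0.0655, 0.1486]
ee_rot: [[0.954, -0.172, -0.245], [-0.166, -0.985, 0.042], [-0.248, 0.001, -0.969]]
wrist_force: [-0.2, 0.3, -1.5]
gripper_width: 0.205
gripper_force: 30.0
```

Run:
```python
from h import *
s=tcp(); R=np.array(s["ee_rot"]); print(np.round(R,3))
c=capture("top"); save("hold",c["frame"][140:340,200:400].repeat(3,0).repeat(3,1))
d=capture("side"); save("hold_s",cv2.resize(d["frame"][180:330,200:400],(800,600)))
for cc in(c,d):
  for r in masks_of("pry",cc)[:3]:
    P,uv=pts(cc,r["region"]); print(r["p"],r["xy"],np.median(P,0))
m,P=hmask(c,.120,.132,.5,.67,-.06,.14); print("captop",rect(P))
```

```text
t 7.18 tcp mm [425.6  65.5 148.6] psi -99.88 z [-0.245  0.042 -0.969] F [-0.2  0.3 -1.5] w 0.205 gf 30.0 j [ 25.  16. -22.  -9. -65.  60.]
[[ 0.954 -0.172 -0.245]
 [-0.166 -0.985  0.042]
 [-0.248  0.001 -0.969]]
0.82 [151.9, 346.6] [0.24920335 0.41135162 0.0171088 ]
0.7 [289.7, 284.8] [0.39403997 0.06909981 0.15447825]
0.9 [400.5, 377.8] [0.23693666 0.42353018 0.01636298]
0.51 [338.3, 252.2] [0.41326231 0.07206425 0.14188541]
0.5 [344.7, 237.9] [ 0.41721619 -0.23528981  0.02239764]
captop [608.8  34.2 100.  100.9  80.2]
```

View pics/hold_s.png

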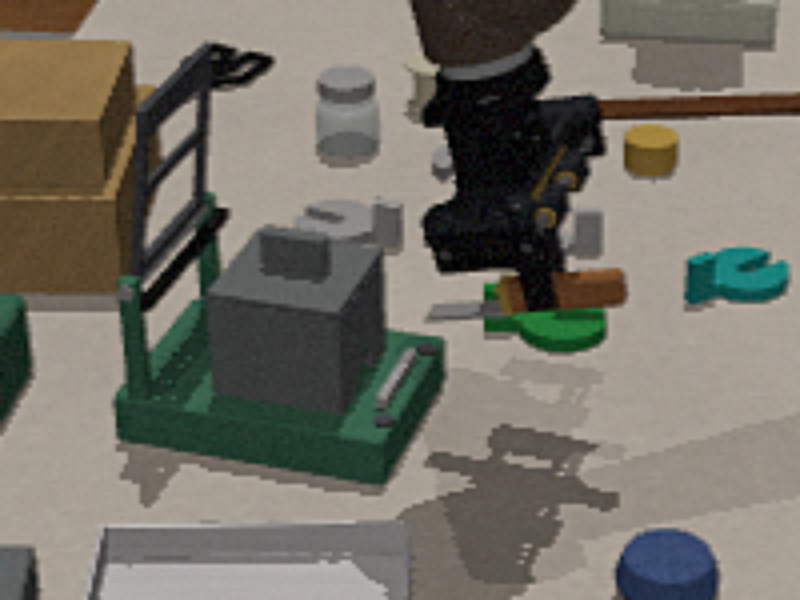

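View pics/hold.png

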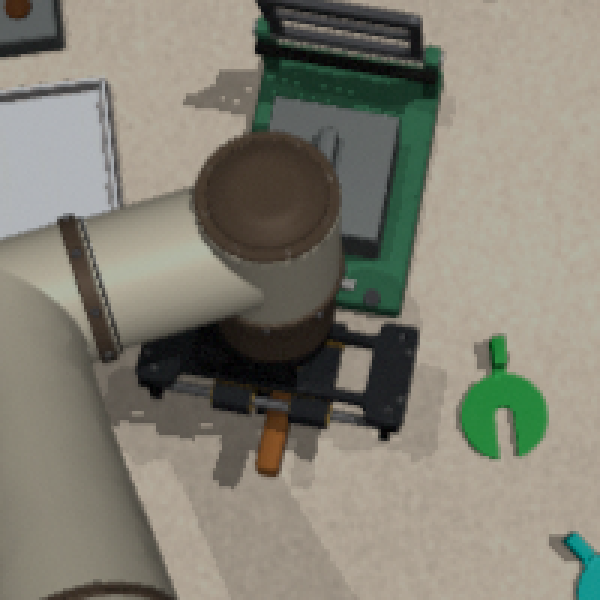

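Call:
drive_tool --pt "0 0 0 -22 0 0 0" --pt "0 0 0 -20 0 0 0" --pt "0 0 0 0 0 0 0" --pt "0 11.5 -2 -3 0 0 0" --pt "0 11.5 -2 -3 0 0 0"

```text
time_s: 7.8
tcp_pos: [0.4496, 0.062, 0.1026]
ee_rot: [[0.956, -0.168, -0.241], [-0.163, -0.986, 0.042], [-0.245, -0.001, -0.97]]
wrist_force: [0.5, -0.1, -1.4]
gripper_width: 0.202
gripper_force: 30.0
```

Call:
drive_tool --pt "0 11.5 -2 -3 0 0 0" --pt "0 9.6 -1.6 -2.5 0 0 0" --pt "0 5.7 -1 -1.5 0 0 0" --pt "0 0 0 0 0 0 0" --pt "0 0 0 0 0 0 0"

```text
time_s: 8.22
tcp_pos: [0.4755, 0.0571, 0.0943]
ee_rot: [[0.955, -0.171, -0.244], [-0.165, -0.985, 0.042], [-0.248, 0.0, -0.969]]
wrist_force: [-0.1, -0.1, -1.4]
gripper_width: 0.202
gripper_force: 30.0
```

Run:
```python
from h import *
s=tcp()
d=capture("side"); save("ins_s",cv2.resize(d["frame"][220:310,220:340],(800,600)))
```

```text
t 8.22 tcp mm [475.5  57.1  94.3] psi -99.83 z [-0.244  0.042 -0.969] F [-0.1 -0.1 -1.4] w 0.202 gf 30.0 j [ 21.  24. -19.  -9. -60.  64.]
```

View pics/ins_s.png

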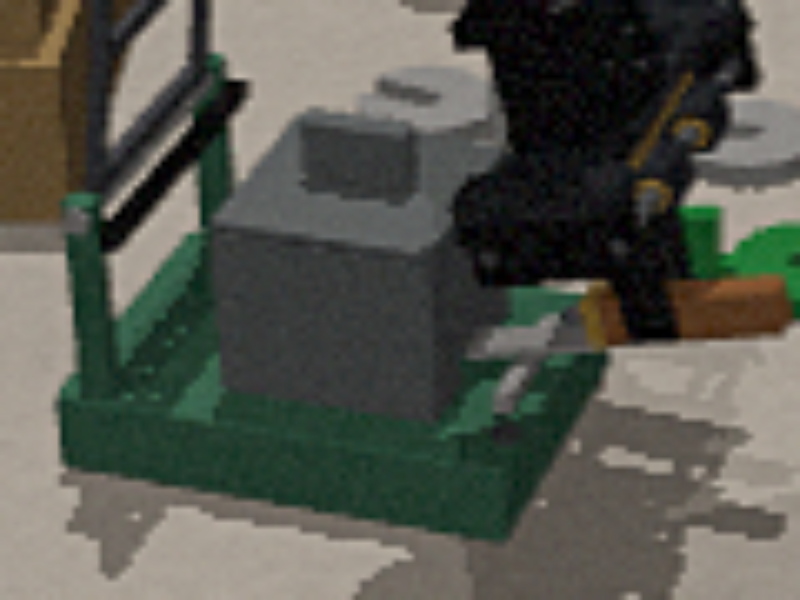

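Call:
drive_tool --pt "0 4 -0.7 -1 0 0 0" --pt "0 4 -0.7 -1 0 0 0" --pt "0 0 0 0 0 0 0" --pt "0 0 0 0 0 0 0"

```text
time_s: 8.6
tcp_pos: [0.4835, 0.0559, 0.0925]
ee_rot: [[0.955, -0.17, -0.244], [-0.165, -0.985, 0.042], [-0.247, -0.0, -0.969]]
wrist_force: [0.1, -0.4, -1.5]
gripper_width: 0.202
gripper_force: 30.0
```

Call:
drive_tool --pt "0 -1.7 0.3 -3.2 -0.0085 -0.0493 0" --pt "0 -1.7 0.3 -3.2 -0.0085 -0.0493 0" --pt "0 -1.7 0.3 -3.2 -0.0085 -0.0493 0" --pt "0 -1.7 0.3 -3.2 -0.0085 -0.0493 0" --pt "0 -1.7 0.3 -3.2 -0.0085 -0.0493 0"

```text
time_s: 9.02
tcp_pos: [0.4749, 0.0576, 0.0766]
ee_rot: [[0.985, -0.17, 0.003], [-0.17, -0.985, 0.0], [0.003, -0.001, -1.0]]
wrist_force: [1.1, -0.8, -2.8]
gripper_width: 0.206
gripper_force: 30.0
```

Call:
drive_tool --pt "0 -0.8 0.1 -2.3 -0.0068 -0.0394 0" --pt "0 -0.8 0.1 -2.3 -0.0068 -0.0394 0" --pt "0 -0.8 0.1 -2.3 -0.0068 -0.0394 0" --pt "0 -0.8 0.1 -2.3 -0.0068 -0.0394 0" --pt "0 0 0 0 0 0 0"

```text
time_s: 9.43
tcp_pos: [0.4695, 0.0572, 0.067]
ee_rot: [[0.973, -0.167, 0.156], [-0.165, -0.986, -0.028], [0.159, 0.002, -0.987]]
wrist_force: [-0.9, 0.5, 1.3]
gripper_width: 0.204
gripper_force: 30.0
```

Run:
```python
from h import *
s=tcp()
d=capture("side"); save("lev_s",cv2.resize(d["frame"][220:310,220:340],(800,600)))
```

```text
t 9.43 tcp mm [469.5  57.2  67. ] psi -99.62 z [ 0.156 -0.028 -0.987] F [-0.9  0.5  1.3] w 0.204 gf 30.0 j [ 30.  17. -45.  16. -22.  36.]
```

View pics/lev_s.png

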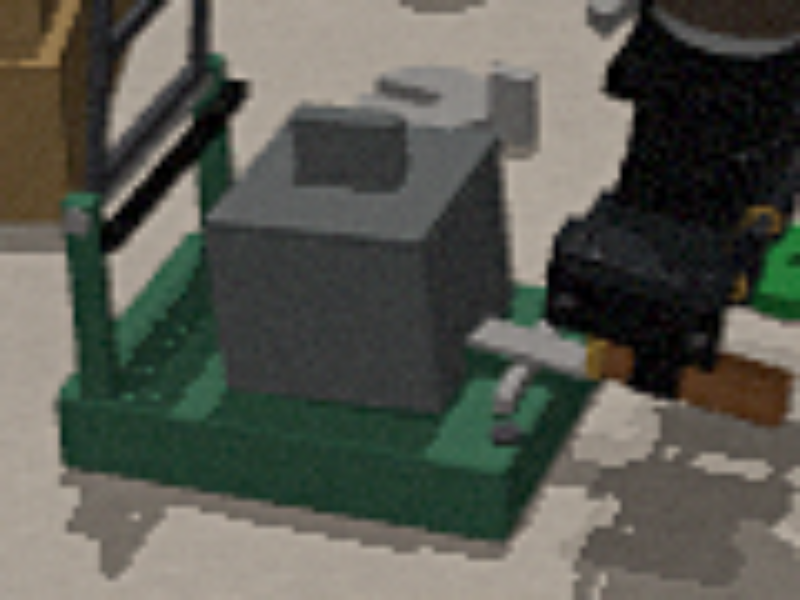

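Call:
drive_tool --pt "0 -0.4 0.1 -2.5 -0.0068 -0.0394 0" --pt "0 -0.4 0.1 -2.5 -0.0068 -0.0394 0" --pt "0 0 0 0 0 0 0"

```text
time_s: 9.73
tcp_pos: [0.4754, 0.0523, 0.0656]
ee_rot: [[0.961, -0.17, 0.22], [-0.163, -0.985, -0.048], [0.225, 0.01, -0.974]]
wrist_force: [0.2, 0.5, -3.0]
gripper_width: 0.201
gripper_force: 30.0
```

Run:
```python
from h import *
s=tcp(); c=capture("top"); 
m,P=hmask(c,.12,.136,.5,.67,-.06,.14)
A=np.c_[P[:,:2],np.ones(len(P))]; k,*_=np.linalg.lstsq(A,P[:,2],rcond=None); print("tilt slope",k,rect(P),s["joints"])
```

```text
t 9.73 tcp mm [475.4  52.3  65.6] psi -99.78 z [ 0.22  -0.048 -0.974] F [ 0.2  0.5 -3. ] w 0.201 gf 30.0 j [ 27.  16. -53.  36. -14.  18.]
tilt slope [-0.05519331  0.00653738  0.16292412] [577.5  44.  112.5 186.7  71.6] [ 27.0691072   15.93067899 -52.64522448  36.30683036 -13.94026892
  18.44611633]
```

Call:
drive_tool --pt "0 0 0 0 0 0 0" --pt "0 0 0 0 0 0 0" --pt "0 0 0 0 0 0 0"

```text
time_s: 10.03
tcp_pos: [0.4762, 0.0527, 0.0659]
ee_rot: [[0.96, -0.176, 0.22], [-0.169, -0.984, -0.047], [0.224, 0.008, -0.974]]
wrist_force: [-0.7, -0.7, -4.0]
gripper_width: 0.204
gripper_force: 30.0
```

Run:
```python
from h import *
s=tcp(); c=capture("top"); 
m,P=hmask(c,.12,.136,.54,.64,-.03,.10)
P=P[(abs((P[:,0]-.61)*.985-(P[:,1]-.034)*.17)<.04)]
A=np.c_[P[:,:2],np.ones(len(P))]; k,*_=np.linalg.lstsq(A,P[:,2],rcond=None); print("tilt slope",k,len(P))
d=capture("side"); save("lev2",cv2.resize(d["frame"][220:310,220:340],(800,600)))
```

```text
t 10.03 tcp mm [476.2  52.7  65.9] psi -100.11 z [ 0.22  -0.047 -0.974] F [-0.7 -0.7 -4. ] w 0.204 gf 30.0 j [ 27.  16. -52.  36. -14.  19.]
tilt slope [-0.06867008  0.01177893  0.17132628] 1070
```

View pics/lev2.png

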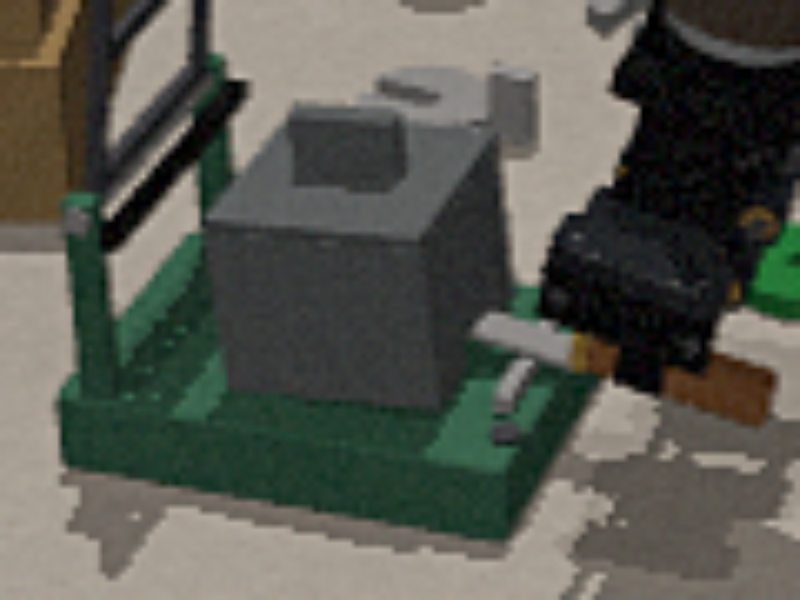

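Call:
drive_tool --pt "0 0 0 2 0 0 0" --pt "0 0 0 2 0 0 0" --pt "0 0 0 0 0 0 0" --pt "0 0 0 0 0 0 0"

```text
time_s: 10.47
tcp_pos: [0.4762, 0.0533, 0.0702]
ee_rot: [[0.96, -0.173, 0.221], [-0.167, -0.985, -0.046], [0.226, 0.007, -0.974]]
wrist_force: [0.8, -0.4, -4.6]
gripper_width: 0.204
gripper_force: 30.0
```

Call:
drive_tool --pt "0 0 0 2 0 0 0" --pt "0 0 0 2 0 0 0" --pt "0 0 0 0 0 0 0" --pt "0 0 0 0 0 0 0"

```text
time_s: 10.8
tcp_pos: [0.4763, 0.0534, 0.0743]
ee_rot: [[0.96, -0.173, 0.221], [-0.167, -0.985, -0.046], [0.226, 0.007, -0.974]]
wrist_force: [0.8, -0.8, -3.7]
gripper_width: 0.205
gripper_force: 30.0
```

```bash
cat >> h.py <<'E'
def captilt(c):
    m,P=hmask(c,.115,.142,.52,.66,-.03,.10)
    P=P[(abs((P[:,0]-.61)*.985-(P[:,1]-.034)*.17)<.04)]
    A=np.c_[P[:,:2],np.ones(len(P))]; k,*_=np.linalg.lstsq(A,P[:,2],rcond=None); print("tilt slope",k,len(P),"mid z",np.median(P[:,2]))
E
python3 - <<'E'
from h import *
s=tcp(); c=capture("top"); captilt(c)
E
```

```text
t 10.8 tcp mm [476.3  53.4  74.3] psi -99.98 z [ 0.221 -0.046 -0.974] F [ 0.8 -0.8 -3.7] w 0.205 gf 30.0 j [ 28.  15. -51.  31. -16.  22.]
tilt slope [-0.07840074  0.01537229  0.17715719] 1267 mid z 0.13009298074574627
```

Call:
drive_tool --pt "0 0 0 2 0 0 0" --pt "0 0 0 2 0 0 0" --pt "0 0 0 2 0 0 0" --pt "0 0 0 0 0 0 0" --pt "0 0 0 0 0 0 0"

```text
time_s: 11.27
tcp_pos: [0.4763, 0.0534, 0.0803]
ee_rot: [[0.96, -0.173, 0.221], [-0.167, -0.985, -0.046], [0.226, 0.007, -0.974]]
wrist_force: [1.7, -0.9, -4.4]
gripper_width: 0.204
gripper_force: 30.0
```

Run:
```python
from h import *
s=tcp(); c=capture("top"); captilt(c)
d=capture("side"); save("lev3",cv2.resize(d["frame"][220:310,220:340],(800,600)))
```

```text
t 11.27 tcp mm [476.3  53.4  80.3] psi -99.97 z [ 0.221 -0.046 -0.974] F [ 1.7 -0.9 -4.4] w 0.204 gf 30.0 j [ 29.  15. -50.  29. -18.  24.]
tilt slope [-0.07546503  0.01346047  0.17541775] 1267 mid z 0.13011734674038686
```

View pics/lev3.png

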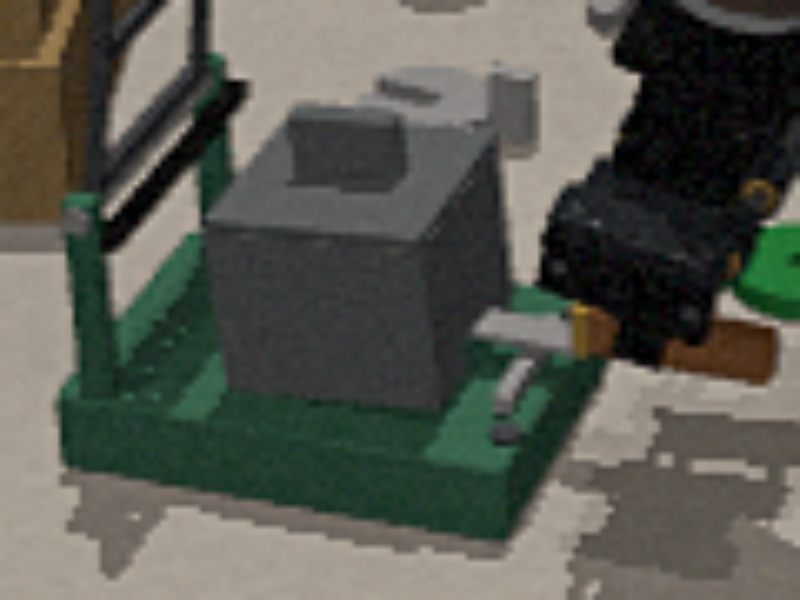

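Call:
drive_tool --pt "0 -0.4 0 -3 0.0085 0.0493 0" --pt "0 -0.4 0 -3 0.0085 0.0493 0" --pt "0 -0.4 0 -3 0 0 0" --pt "0 -0.4 0 -3 0 0 0" --pt "0 -0.4 0 -3 0 0 0"

```text
time_s: 11.78
tcp_pos: [0.4773, 0.0544, 0.0671]
ee_rot: [[0.976, -0.17, 0.135], [-0.168, -0.985, -0.028], [0.138, 0.004, -0.99]]
wrist_force: [-0.1, 1.8, 11.1]
gripper_width: 0.206
gripper_force: 30.0
```

Call:
drive_tool --pt "0 0 0 -2 0 0 0" --pt "0 0 0 -2 0 0 0" --pt "0 0 0 -2 0 0 0" --pt "0 0 0 0 0 0 0"

```text
time_s: 12.12
tcp_pos: [0.4765, 0.0543, 0.0607]
ee_rot: [[0.976, -0.169, 0.134], [-0.167, -0.986, -0.028], [0.137, 0.005, -0.991]]
wrist_force: [1.5, 3.3, 6.3]
gripper_width: 0.203
gripper_force: 30.0
```

Run:
```python
from h import *
s=tcp(); c=capture("top"); captilt(c)
```

```text
t 12.12 tcp mm [476.5  54.3  60.7] psi -99.74 z [ 0.134 -0.028 -0.991] F [1.5 3.3 6.3] w 0.203 gf 30.0 j [ 29.  18. -43.  13. -24.  40.]
tilt slope [-0.09782245  0.02745762  0.19015727] 1253 mid z 0.13156961229671874
```

Call:
drive_tool --pt "0 0 0 -2 0 0 0" --pt "0 0 0 -2 0 0 0" --pt "0 0 0 -2 0 0 0" --pt "0 0 0 0 0 0 0" --pt "0 0 0 0 0 0 0"

```text
time_s: 12.58
tcp_pos: [0.4756, 0.0538, 0.0543]
ee_rot: [[0.977, -0.17, 0.132], [-0.168, -0.985, -0.029], [0.135, 0.006, -0.991]]
wrist_force: [1.1, 2.5, 4.8]
gripper_width: 0.203
gripper_force: 30.0
```

Run:
```python
from h import *
s=tcp(); c=capture("top"); captilt(c)
```

```text
t 12.58 tcp mm [475.6  53.8  54.3] psi -99.8 z [ 0.132 -0.029 -0.991] F [1.1 2.5 4.8] w 0.203 gf 30.0 j [ 29.  19. -43.  13. -23.  39.]
tilt slope [-0.14069363  0.03080946  0.21933399] 1175 mid z 0.13487903914069502
```

Call:
drive_tool --pt "0 0.7 -0.1 3.1 0.0095 0.0552 0" --pt "0 0.7 -0.1 3.1 0.0095 0.0552 0" --pt "0 0.7 -0.1 3.1 0.0095 0.0552 0" --pt "0 0.7 -0.1 3.1 0.0095 0.0552 0" --pt "0 0.7 -0.1 3.1 0.0095 0.0552 0"

```text
time_s: 13.05
tcp_pos: [0.4758, 0.0514, 0.0689]
ee_rot: [[0.973, -0.171, -0.154], [-0.171, -0.985, 0.015], [-0.154, 0.012, -0.988]]
wrist_force: [-2.3, -0.0, 1.9]
gripper_width: 0.204
gripper_force: 30.0
```

Call:
drive_tool --pt "0 -5.9 1 0 0 0 0" --pt "0 -9.8 1.7 0 0 0 0" --pt "0 -11.8 2 0 0 0 0" --pt "0 -11.8 2 0 0 0 0" --pt "0 -11.8 2 5 0 0 0"

```text
time_s: 13.47
tcp_pos: [0.4225, 0.0597, 0.0723]
ee_rot: [[0.973, -0.171, -0.152], [-0.171, -0.985, 0.014], [-0.152, 0.013, -0.988]]
wrist_force: [-0.2, 1.3, -1.9]
gripper_width: 0.206
gripper_force: 30.0
```

Run:
```python
from h import *
s=tcp(); c=capture("top"); captilt(c)
m,P=hmask(c,.120,.132,.5,.67,-.06,.14); print("captop",rect(P))
d=capture("side"); save("out_s",cv2.resize(d["frame"][190:310,220:380],(800,600)))
```

```text
t 13.47 tcp mm [422.5  59.7  72.3] psi -99.86 z [-0.152  0.014 -0.988] F [-0.2  1.3 -1.9] w 0.206 gf 30.0 j [ 27.  19. -31.  -6. -47.  58.]
tilt slope [-0.12952891  0.05031484  0.21211036] 1197 mid z 0.13497852017375428
captop [615.4  29.8  99.8 102.3  81.1]
```

View pics/out_s.png

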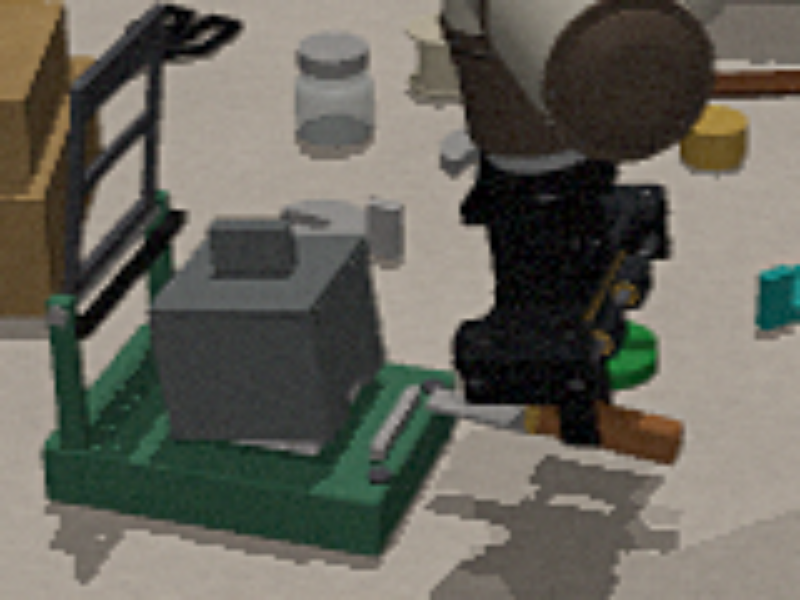

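Call:
drive_tool --pt "0 0 0 25 0 0 0" --pt "0 0 0 33 0 0 0" --pt "0 0 0 33 0 0 0" --pt "0 0 0 33 0 0 0" --pt "0 0 0 25 0 0 0"

```text
time_s: 13.98
tcp_pos: [0.4266, 0.0608, 0.2253]
ee_rot: [[0.975, -0.17, -0.145], [-0.17, -0.985, 0.017], [-0.145, 0.008, -0.989]]
wrist_force: [1.0, 0.4, -1.4]
gripper_width: 0.206
gripper_force: 30.0
```

Call:
drive_tool --pt "0 19.6 23.6 0 0 0 0.0393" --pt "0 19.6 23.6 0 0 0 0.0393" --pt "0 19.6 23.6 0 0 0 0.0393" --pt "0 19.6 23.6 0 0 0 0.0393" --pt "0 19.6 23.6 0 0 0 0.0393"

```text
time_s: 14.4
tcp_pos: [0.5248, 0.1798, 0.2225]
ee_rot: [[0.989, 0.027, -0.148], [0.025, -1.0, -0.014], [-0.149, 0.01, -0.989]]
wrist_force: [0.1, -0.2, -0.7]
gripper_width: 0.203
gripper_force: 30.0
```

Call:
drive_tool --pt "0 19.6 23.6 0 0 0 0.0393" --pt "0 19.6 23.6 0 0 0 0.0393" --pt "0 19.6 23.6 0 0 0 0.0393" --pt "0 0 0 -40 0 0 0" --pt "0 0 0 -30 0 0 0"

```text
time_s: 14.82
tcp_pos: [0.5839, 0.2517, 0.1513]
ee_rot: [[0.979, 0.144, -0.144], [0.141, -0.99, -0.029], [-0.146, 0.008, -0.989]]
wrist_force: [-0.9, -0.2, -2.4]
gripper_width: 0.203
gripper_force: 30.0
```

Call:
drive_tool --pt "0 0 0 -20 0 0 0" --pt "0 0 0 0 0 0 0" --pt "0 0 0 0 0 0 0"

```text
time_s: 15.07
tcp_pos: [0.5828, 0.2493, 0.1317]
ee_rot: [[0.979, 0.143, -0.148], [0.14, -0.99, -0.033], [-0.151, 0.011, -0.988]]
wrist_force: [0.6, -0.4, -0.2]
gripper_width: 0.203
gripper_force: 30.0
```

Run:
```python
from h import *
s=tcp()
d=capture("side"); c=capture("top")
for cc in(c,d):
  for r in masks_of("pry",cc)[:3]:
    P,uv=pts(cc,r["region"]); P=P[(P[:,2]>.06)&(P[:,2]<.16)]
    if len(P)<30: continue
    t=P-P.mean(0); u,_,v=np.linalg.svd(t,full_matrices=False); print(r["p"],len(P),P.mean(0),"axis",v[0]*np.sign(v[0][0]))
# tray rim from top: hull of net mask
for r in masks_of("tray",c)[:1]: P,_=pts(c,r["region"]); P=P[P[:,2]<.04]; print("tray top",r["p"],rect(P))
m,P=hmask(c,.115,.150,.5,.68,-.06,.14); print("captop",rect(P)); captilt(c)
save("tray1",c["frame"])
```

```text
t 15.07 tcp mm [582.8 249.3 131.7] psi -81.78 z [-0.148 -0.033 -0.988] F [ 0.6 -0.4 -0.2] w 0.203 gf 30.0 j [ 36.  32.   1.  -4. -67.  64.]
0.67 158 [0.54998532 0.23993454 0.12775256] axis [0.98019675 0.16239926 0.11331735]
0.44 176 [0.70571205 0.0215284  0.14373399] axis [ 0.16562491  0.98615836 -0.00775137]
0.71 268 [0.69447149 0.10359022 0.11288822] axis [ 0.68755161 -0.7261058  -0.00656949]
0.65 333 [0.58843692 0.25577593 0.12177512] axis [ 0.99179     0.12629346 -0.02006387]
tray top 0.91 [596.4 306.3 223.1 193.7   8. ]
captop [625.8  18.5 120.  130.3  80.1]
tilt slope [-0.13243384  0.05286244  0.21367797] 1192 mid z 0.13484496687856623
```

Call:
drive_tool --pt "0 -2 0 -30 0 0 0" --pt "0 0 0 -30 0 0 0" --pt "0 0 0 -25 0 0 0" --pt "0 0 0 -10 0 0 0" --pt "0 0 0 -4 0 0 0"

```text
time_s: 15.73
tcp_pos: [0.5806, 0.249, 0.033]
ee_rot: [[0.978, 0.143, -0.149], [0.139, -0.99, -0.032], [-0.152, 0.011, -0.988]]
wrist_force: [-2.0, -2.1, 3.7]
gripper_width: 0.207
gripper_force: 30.0
```

Call:
drive_tool --pt "0 0 0 -1 0 0 0" --pt "0 0 0 -1 0 0 0" --pt "0 0 0 0 0 0 0"

```text
time_s: 15.98
tcp_pos: [0.5828, 0.2505, 0.0338]
ee_rot: [[0.979, 0.143, -0.143], [0.14, -0.99, -0.028], [-0.145, 0.008, -0.989]]
wrist_force: [-1.7, 0.2, 0.7]
gripper_width: 0.204
gripper_force: 30.0
```

Call:
drive_tool --pt "28 0 0 0 0 0 0" --pt "34 0 0 0 0 0 0" --pt "34 0 0 0 0 0 0" --pt "34 0 0 5 0 0 0" --pt "34 0 0 30 0 0 0"

```text
time_s: 16.4
tcp_pos: [0.5783, 0.2482, 0.0623]
ee_rot: [[0.978, 0.141, -0.156], [0.138, -0.99, -0.035], [-0.159, 0.013, -0.987]]
wrist_force: [-0.7, 0.4, -1.1]
gripper_width: 0.333
gripper_force: 0.0
```

Call:
drive_tool --pt "34 0 0 40 0 0 -0.06" --pt "34 0 0 40 0 0 -0.06" --pt "34 0 0 40 0 0 -0.06" --pt "34 0 0 40 0 0 -0.06" --pt "34 0 0 0 0 0 -0.074"

```text
time_s: 16.82
tcp_pos: [0.5855, 0.2512, 0.2378]
ee_rot: [[0.976, -0.172, -0.131], [-0.17, -0.985, 0.024], [-0.133, -0.001, -0.991]]
wrist_force: [1.1, 0.2, 2.3]
gripper_width: 0.343
gripper_force: 0.0
```

Run:
```python
from h import *
s=tcp()
d=capture("side"); c=capture("top")
captilt(c); captilt(d)
for n,cc in(("top",c),("side",d)):
  P,_=pts(cc); ux=np.array([.9854,-.1702]); uy=np.array([.1702,.9854])
  q=P[:,:2]-[.6085,.034]; a=q@ux; b=q@uy
  k=(abs(a)<.08)&(abs(b)<.08)&(P[:,2]>.1)&(P[:,2]<.185); Pk=P[k]; ak=a[k]; bk=b[k]
  # top plane robust -> fin = above plane by >18mm
  A=np.c_[ak,bk,np.ones(len(ak))]; w=np.abs(Pk[:,2]-.134)<.01
  for _ in range(6):
    x,*_=np.linalg.lstsq(A[w],Pk[w,2],rcond=None); w=np.abs(Pk[:,2]-A@x)<.004
  f=(Pk[:,2]-A@x)>.022
  print(n,"plane",x,w.sum(),"top a",ak[w].min(),ak[w].max(),"b",bk[w].min(),bk[w].max(),"fin",f.sum(),"a",np.percentile(ak[f],[2,50,98]),"b",np.percentile(bk[f],[2,50,98]),"z",np.percentile(Pk[f,2],[5,50,95]),rect(np.c_[ak[f],bk[f]]))
m=masks_of("pry",c)
for r in m[:3]:
    P,uv=pts(c,r["region"]); print(r["p"],np.median(P,0),rect(P))
save("fin",np.vstack([cv2.resize(c["frame"][130:270,150:360],(630,420))]))
```

```text
t 16.82 tcp mm [585.5 251.2 237.8] psi -99.9 z [-0.131  0.024 -0.991] F [1.1 0.2 2.3] w 0.343 gf 0.0 j [ 35.  27.   9.  -6. -78.  46.]
tilt slope [-0.12430141  0.05251917  0.20878967] 1201 mid z 0.13486177833090748
tilt slope [-0.10615732 -0.13724038  0.20450001] 200 mid z 0.1372068274512036
top plane [-0.14470648  0.03476399  0.13512316] 1417 top a -0.04204501142749703 0.05956763672775245 b -0.05335844388497838 0.04731552437015391 fin 130 a [-0.01192669  0.01121697  0.03523512] b [-0.0105663  -0.00383486  0.00287181] z [0.15809493 0.16326284 0.16800642] [12.1 -3.7 50.6 14.   0.8]
side plane [-0.09323657 -0.04996104  0.13731291] 204 top a -0.04544114279867085 0.07975703080798471 b -0.04883479941768465 0.07667465820182194 fin 37 a [-0.01499671 -0.00367595  0.00676397] b [-0.00770881  0.00324501  0.00848024] z [0.1601035  0.16613434 0.16953957] [-4.2 -0.2 17.8 22.1 81.4]
0.59 [0.57695535 0.24498839 0.02692513] [598.8 228.6  57.9 136.1  88.4]
0.59 [0.67192007 0.02403808 0.04197768] [645.2  38.1 173.7 251.8  80.2]
0.57 [ 0.45930612 -0.23921362  0.01232019] [ 459.6 -242.    89.8   70.3   36.7]
```

View pics/fin.png

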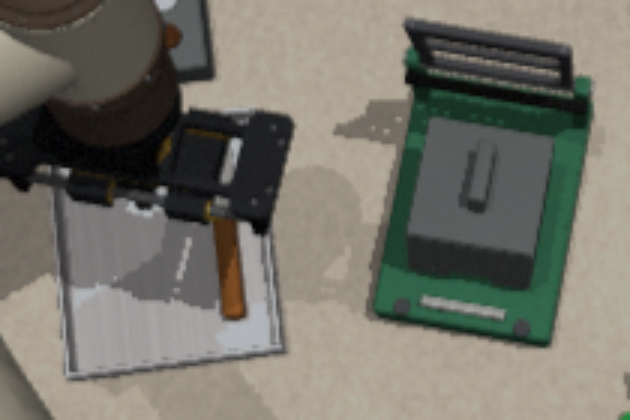

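Call:
drive_tool --pt "34 4.7 -31.8 0 -0.0032 -0.0187 0" --pt "34 4.7 -31.8 0 -0.0032 -0.0187 0" --pt "34 4.7 -31.8 0 -0.0032 -0.0187 0" --pt "34 4.7 -31.8 0 -0.0032 -0.0187 0" --pt "34 4.7 -31.8 0 -0.0032 -0.0187 0"

```text
time_s: 17.38
tcp_pos: [0.6041, 0.0893, 0.2248]
ee_rot: [[0.984, -0.169, -0.058], [-0.169, -0.986, -0.001], [-0.057, 0.011, -0.998]]
wrist_force: [-0.3, -0.5, 0.4]
gripper_width: 0.343
gripper_force: 0.0
```

Call:
drive_tool --pt "34 4.7 -31.8 0 -0.0032 -0.0187 0" --pt "34 4.7 -31.8 0 -0.0032 -0.0187 0" --pt "34 0 0 0 0 0 0" --pt "34 0 0 0 0 0 0"

```text
time_s: 17.72
tcp_pos: [0.6134, 0.0256, 0.225]
ee_rot: [[0.985, -0.173, -0.022], [-0.173, -0.985, -0.007], [-0.02, 0.01, -1.0]]
wrist_force: [0.5, 0.0, 0.3]
gripper_width: 0.34
gripper_force: 0.0
```

Run:
```python
from h import *
s=tcp()
```

```text
t 17.72 tcp mm [613.4  25.6 225. ] psi -99.94 z [-0.022 -0.007 -1.   ] F [0.5 0.  0.3] w 0.34 gf 0.0 j [ 17.  22.  -2.  -0. -67.  63.]
```

Call:
drive_tool --pt "34 5.2 3.1 -20 0 0 0" --pt "34 0 0 -20 0 0 0" --pt "34 0 0 -15 0 0 0" --pt "34 0 0 -10 0 0 0" --pt "34 0 0 -3 0 0 0"

```text
time_s: 18.13
tcp_pos: [0.6182, 0.031, 0.1558]
ee_rot: [[0.985, -0.17, -0.023], [-0.17, -0.985, -0.007], [-0.022, 0.011, -1.0]]
wrist_force: [-0.4, 0.2, 0.1]
gripper_width: 0.346
gripper_force: 0.0
```

Call:
drive_tool --pt "0 0 0 0 0 0 0" --pt "0 0 0 0 0 0 0" --pt "0 0 0 0 0 0 0" --pt "0 0 0 0 0 0 0" --pt "0 0 0 0 0 0 0"

```text
time_s: 18.55
tcp_pos: [0.6207, 0.0312, 0.1601]
ee_rot: [[0.985, -0.171, -0.014], [-0.171, -0.985, -0.004], [-0.013, 0.006, -1.0]]
wrist_force: [1.4, 2.2, 1.3]
gripper_width: 0.161
gripper_force: 29.7
```

Run:
```python
from h import *
s=tcp()
```

```text
t 18.55 tcp mm [620.7  31.2 160.1] psi -99.87 z [-0.014 -0.004 -1.   ] F [1.4 2.2 1.3] w 0.161 gf 29.7 j [ 18.  26.  -6.  -0. -59.  62.]
```

Call:
drive_tool --pt "0 0 0 8 0 0 0" --pt "0 0 0 20 0 0 0" --pt "0 0 0 25 0 0 0" --pt "0 0 0 25 0 0 0" --pt "0 0 0 25 0 0 0"

```text
time_s: 18.97
tcp_pos: [0.6187, 0.0296, 0.2631]
ee_rot: [[0.985, -0.171, -0.02], [-0.172, -0.985, -0.007], [-0.018, 0.01, -1.0]]
wrist_force: [0.6, -0.2, -1.7]
gripper_width: 0.158
gripper_force: 29.9
```

Call:
drive_tool --pt "0 -3.4 29.8 0 0 0 0.0314" --pt "0 -3.4 29.8 0 0 0 0.0314" --pt "0 -3.4 29.8 0 0 0 0.0314" --pt "0 -3.4 29.8 0 0 0 0.0314" --pt "0 -3.4 29.8 0 0 0 0.0314"

```text
time_s: 19.38
tcp_pos: [0.6017, 0.1797, 0.2622]
ee_rot: [[1.0, -0.014, -0.018], [-0.014, -1.0, -0.01], [-0.018, 0.01, -1.0]]
wrist_force: [-0.3, -0.5, -1.3]
gripper_width: 0.161
gripper_force: 30.0
```

Call:
drive_tool --pt "0 -3.4 29.8 0 0 0 0.0314" --pt "0 -3.4 29.8 0 0 0 0.0314" --pt "0 -3.4 29.8 0 0 0 0.0314" --pt "0 -3.4 29.8 0 0 0 0.0314" --pt "0 -3.4 29.8 0 0 0 0.0314"

```text
time_s: 19.8
tcp_pos: [0.5849, 0.3288, 0.2621]
ee_rot: [[0.99, 0.143, -0.016], [0.143, -0.99, -0.013], [-0.018, 0.01, -1.0]]
wrist_force: [1.4, -0.5, -2.4]
gripper_width: 0.159
gripper_force: 30.0
```

Call:
drive_tool --pt "0 0 0 0 0 0 0" --pt "0 0 0 0 0 0 0" --pt "0 0 0 0 0 0 0"

```text
time_s: 20.05
tcp_pos: [0.5853, 0.3275, 0.2617]
ee_rot: [[0.99, 0.141, -0.016], [0.141, -0.99, -0.012], [-0.018, 0.01, -1.0]]
wrist_force: [0.5, -0.3, -1.4]
gripper_width: 0.161
gripper_force: 30.0
```

Run:
```python
from h import *
s=tcp()
d=capture("side"); c=capture("top")
for cc in(c,d):
  for r in masks_of("cap",cc)[:2]:
    P,_=pts(cc,r["region"]); print(r["p"],r["xy"],np.percentile(P,2,0),np.percentile(P,98,0))
save("tray2",np.hstack([cv2.resize(d["frame"][190:390,190:370],(480,533))]))
```

```text
t 20.05 tcp mm [585.3 327.5 261.7] psi -81.88 z [-0.016 -0.012 -1.   ] F [ 0.5 -0.3 -1.4] w 0.161 gf 30.0 j [ 43.  27.  10.  -0. -75.  55.]
0.93 [175.8, 210.8] [0.52058538 0.267373   0.16248821] [0.62308651 0.36430855 0.24898531]
0.66 [312.3, 190.4] [ 0.51874906 -0.04811866  0.002447  ] [0.73211515 0.1074603  0.26838804]
0.78 [260.4, 285.2] [0.51920556 0.27724133 0.15307084] [0.62467679 0.3825498  0.25795844]
0.69 [365.4, 322.9] [0.29296898 0.19565639 0.00815007] [0.353362   0.25412965 0.03956241]
```

View pics/tray2.png

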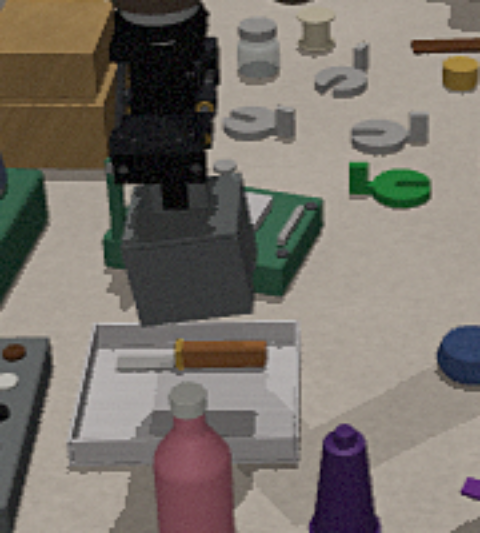

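Call:
drive_tool --pt "0 0 0 -20 0.0103 -0.0718 0" --pt "0 0 0 -30 0.0103 -0.0718 0" --pt "0 0 0 -40 0 0 0" --pt "0 0 0 -25 0 0 0" --pt "0 0 0 -10 0 0 0"

```text
time_s: 20.67
tcp_pos: [0.5832, 0.3254, 0.1322]
ee_rot: [[0.983, 0.138, 0.121], [0.139, -0.99, 0.004], [0.12, 0.013, -0.993]]
wrist_force: [-1.3, -0.7, -2.8]
gripper_width: 0.161
gripper_force: 30.0
```

Call:
drive_tool --pt "0 0 0 0 0 0 0" --pt "0 0 0 0 0 0 0" --pt "0 0 0 0 0 0 0"

```text
time_s: 20.92
tcp_pos: [0.5873, 0.3292, 0.1395]
ee_rot: [[0.981, 0.14, 0.132], [0.14, -0.99, 0.012], [0.133, 0.006, -0.991]]
wrist_force: [0.2, 0.0, -1.5]
gripper_width: 0.157
gripper_force: 30.0
```

Run:
```python
from h import *
s=tcp()
d=capture("side"); c=capture("top")
for n,cc in(("t",c),("s",d)):
  r=masks_of("cap",cc)[0]; P,_=pts(cc,r["region"]); print(n,r["p"],r["xy"],np.percentile(P,2,0),np.percentile(P,98,0))
  a=(P[:,:2]-np.array([.591,.301]))@np.array([.99,.1426]); b=(P[:,:2]-np.array([.591,.301]))@np.array([-.1426,.99])
  print("tray a",np.percentile(a,[2,98]),"b",np.percentile(b,[2,98]))
  if n=="s":
    k=P[:,2]<.1; # near wall: lower edge height by a
    for lo in np.arange(-.05,.05,.02):
      q=(a>lo)&(a<lo+.02)&(b>.0); print(round(lo,2),np.percentile(P[q,2],[2,50,98]) if q.sum()>5 else None)
```

```text
t 20.92 tcp mm [587.3 329.2 139.5] psi -81.94 z [ 0.132  0.012 -0.991] F [ 0.2  0.  -1.5] w 0.157 gf 30.0 j [ 45.  28.  -8.   7. -48.  49.]
t 0.93 [191.3, 219.8] [0.53400994 0.27057623 0.0347525 ] [0.62409052 0.36601596 0.11716221]
tray a [-0.0489318   0.03278149] b [-0.02520032  0.07155474]
s 0.95 [256.0, 327.3] [0.53209452 0.28924514 0.02903244] [0.62935061 0.38626795 0.12675784]
tray a [-0.05033466  0.04776629] b [-0.00471525  0.08184565]
-0.05 [0.0144434  0.09645644 0.11799208]
-0.03 [0.03995184 0.11368383 0.14770902]
-0.01 [0.08390701 0.11336898 0.11912427]
0.01 [0.0312585  0.0981827  0.12899894]
0.03 [0.02838666 0.09649345 0.11826082]
```

Call:
drive_tool --pt "0 0 0 -12 0 0 0" --pt "0 0 0 -6 0 0 0" --pt "0 0 0 -3 0 0 0" --pt "0 0 0 0 0 0 0"

```text
time_s: 21.45
tcp_pos: [0.586, 0.3283, 0.1171]
ee_rot: [[0.982, 0.141, 0.129], [0.14, -0.99, 0.01], [0.129, 0.009, -0.992]]
wrist_force: [-0.3, -0.3, 2.0]
gripper_width: 0.158
gripper_force: 30.0
```

Call:
drive_tool --pt "0 0 0 -2 0 0 0" --pt "0 0 0 -2 0 0 0" --pt "0 0 0 0 0 0 0"

```text
time_s: 21.7
tcp_pos: [0.5863, 0.3279, 0.1167]
ee_rot: [[0.981, 0.141, 0.131], [0.141, -0.99, 0.009], [0.131, 0.009, -0.991]]
wrist_force: [-7.2, -5.3, 16.6]
gripper_width: 0.158
gripper_force: 30.0
```

Call:
drive_tool --pt "34 0 0 0 0 0 0" --pt "34 0 0 0 0 0 0" --pt "34 0 0 0 0 0 0" --pt "34 0 0 10 0 0 0" --pt "34 0 0 30 0 0 0"

```text
time_s: 22.12
tcp_pos: [0.5831, 0.3264, 0.1469]
ee_rot: [[0.983, 0.139, 0.119], [0.14, -0.99, 0.003], [0.118, 0.014, -0.993]]
wrist_force: [0.2, 0.6, -1.1]
gripper_width: 0.328
gripper_force: 0.0
```

Call:
drive_tool --pt "60 0 0 40 -0.0093 0.0643 0" --pt "60 0 0 40 -0.0093 0.0643 0" --pt "60 -10.6 -35.7 20 0 0 -0.0993" --pt "60 -10.6 -35.7 0 0 0 -0.0993" --pt "60 -10.6 -35.7 0 0 0 -0.0993"

```text
time_s: 22.53
tcp_pos: [0.5547, 0.2217, 0.2537]
ee_rot: [[0.987, -0.159, 0.001], [-0.159, -0.987, -0.006], [0.002, 0.006, -1.0]]
wrist_force: [0.3, -0.9, -0.3]
gripper_width: 0.575
gripper_force: 0.0
```

Call:
drive_tool --pt "60 -10.6 -35.7 0 0 0 -0.0993" --pt "60 -10.6 -35.7 0 0 0 -0.0993" --pt "60 -10.6 -35.7 0 0 0 -0.0993" --pt "60 -10.6 -35.7 0 0 0 -0.0993" --pt "60 -10.6 -35.7 0 0 0 -0.0993"

```text
time_s: 22.95
tcp_pos: [0.5003, 0.0418, 0.2521]
ee_rot: [[0.792, -0.611, -0.006], [-0.611, -0.792, -0.006], [-0.001, 0.008, -1.0]]
wrist_force: [1.0, -0.2, -0.2]
gripper_width: 0.603
gripper_force: 0.0
```

Call:
drive_tool --pt "60 -10.6 -35.7 0 0 0 -0.0993" --pt "60 -10.6 -35.7 0 0 0 -0.0993" --pt "60 -10.6 -35.7 0 0 0 -0.0993" --pt "60 -10.6 -35.7 0 0 0 -0.0993" --pt "60 -10.6 -35.7 0 0 0 -0.0993"

```text
time_s: 23.37
tcp_pos: [0.4473, -0.1368, 0.2523]
ee_rot: [[0.405, -0.914, -0.007], [-0.914, -0.405, -0.002], [-0.001, 0.008, -1.0]]
wrist_force: [-0.4, 0.1, -0.2]
gripper_width: 0.599
gripper_force: 0.0
```

Call:
drive_tool --pt "60 -10.6 -35.7 0 0 0 -0.0993" --pt "60 -10.6 -35.7 0 0 0 -0.0993" --pt "60 -10.6 -35.7 0 0 0 -0.0993" --pt "60 0 0 0 0 0 0"

```text
time_s: 23.7
tcp_pos: [0.4144, -0.2467, 0.2519]
ee_rot: [[0.114, -0.993, -0.009], [-0.993, -0.114, -0.001], [-0.001, 0.009, -1.0]]
wrist_force: [0.7, 0.1, -0.2]
gripper_width: 0.6
gripper_force: 0.0
```

Run:
```python
from h import *
s=tcp(); print(np.round(s["ee_rot"],3))
c=capture("top"); weights(c)
for r in masks_of("cap",c)[:1]:
  P,_=pts(c,r["region"]); print("cap",r["p"],np.percentile(P,2,0),np.percentile(P,98,0)); k=abs(P[:,2]-.09)<.006; print(rect(P[k]))
# stem head
m,P=hmask(c,.100,.118,.57,.65,0,.07); print("head",len(P),P.mean(0) if len(P) else 0, rect(P))
m,P=hmask(c,.048,.060,.54,.68,-.03,.1); print("pan",len(P),rect(P))
save("after_cap",c["frame"])
```

```text
t 23.7 tcp mm [ 414.4 -246.7  251.9] psi -173.45 z [-0.009 -0.001 -1.   ] F [ 0.7  0.1 -0.2] w 0.6 gf 0.0 j [-11.   8. -18.   0. -65.  18.]
[[ 0.114 -0.993 -0.009]
 [-0.993 -0.114 -0.001]
 [-0.001  0.009 -1.   ]]
W [ 636.6 -251.7] -19.0 err 0.11 p 0.96 [157. 155. 151.]
W [563.  296.2] -200.2 err 1.7 p 0.73 [93. 97. 97.]
W [ 455.5 -237.1] 7.7 err 2.22 p 0.72 [145. 143. 140.]
cap 0.96 [0.53324487 0.27034239 0.01552572] [0.63709002 0.37046223 0.12082018]
[587.2 324.  101.  100.5   8.5]
head 88 [0.60852722 0.03404814 0.11033028] [608.7  34.1  23.7  21.7   1.2]
pan 931 [590.8  29.9  97.  114.4  80.1]
```

Call:
drive_tool --pt "60 1.4 4.2 -40 0 0 0.013" --pt "60 0 0 -40 0 0 0" --pt "60 0 0 -40 0 0 0" --pt "60 0 0 -40 0 0 0" --pt "60 0 0 -30 0 0 0"

```text
time_s: 24.27
tcp_pos: [0.4171, -0.2364, 0.0592]
ee_rot: [[0.139, -0.99, -0.011], [-0.99, -0.139, 0.001], [-0.002, 0.011, -1.0]]
wrist_force: [-0.4, 0.1, -0.7]
gripper_width: 0.599
gripper_force: 0.0
```

Call:
drive_tool --pt "60 0 0 -14 0 0 0" --pt "60 0 0 -8 0 0 0" --pt "60 0 0 0 0 0 0" --pt "60 0 0 0 0 0 0"

```text
time_s: 24.6
tcp_pos: [0.4187, -0.2377, 0.0401]
ee_rot: [[0.138, -0.99, -0.008], [-0.99, -0.138, -0.0], [-0.001, 0.008, -1.0]]
wrist_force: [0.5, -0.1, 1.4]
gripper_width: 0.601
gripper_force: 0.0
```

Run:
```python
from h import *
s=tcp()
```

```text
t 24.6 tcp mm [ 418.7 -237.7   40.1] psi -172.04 z [-0.008 -0.    -1.   ] F [ 0.5 -0.1  1.4] w 0.601 gf 0.0 j [-10.  23. -33.   0. -34.  18.]
```

Call:
drive_tool --pt "60 -2.9 -4.8 -4 0 0 -0.012" --pt "60 0 0 0 0 0 0" --pt "60 0 0 0 0 0 0" --pt "60 0 0 0 0 0 0"

```text
time_s: 24.93
tcp_pos: [0.415, -0.2433, 0.0363]
ee_rot: [[0.124, -0.992, -0.007], [-0.992, -0.124, -0.0], [-0.001, 0.007, -1.0]]
wrist_force: [0.9, 0.4, -0.3]
gripper_width: 0.598
gripper_force: 0.0
```

Run:
```python
from h import *
s=tcp()
```

```text
t 24.93 tcp mm [ 415.  -243.3   36.3] psi -172.87 z [-0.007 -0.    -1.   ] F [ 0.9  0.4 -0.3] w 0.598 gf 0.0 j [-11.  24. -34.   0. -33.  18.]
```

Call:
drive_tool --pt "0 0 0 0 0 0 0" --pt "0 0 0 0 0 0 0" --pt "0 0 0 0 0 0 0" --pt "0 0 0 0 0 0 0" --pt "0 0 0 0 0 0 0"

```text
time_s: 25.35
tcp_pos: [0.4147, -0.243, 0.0355]
ee_rot: [[0.124, -0.992, -0.009], [-0.992, -0.124, 0.0], [-0.001, 0.009, -1.0]]
wrist_force: [1.5, -0.7, 0.3]
gripper_width: 0.308
gripper_force: 0.0
```

Call:
drive_tool --pt "0 0 0 0 0 0 0" --pt "0 0 0 15 0 0 0" --pt "0 0 0 40 0 0 0" --pt "0 0 0 40 0 0 0" --pt "0 0 0 40 0 0 0"

```text
time_s: 25.77
tcp_pos: [0.4135, -0.2426, 0.1712]
ee_rot: [[0.124, -0.992, -0.012], [-0.992, -0.124, 0.001], [-0.003, 0.012, -1.0]]
wrist_force: [1.3, 0.9, -2.4]
gripper_width: 0.272
gripper_force: 29.9
```

Call:
drive_tool --pt "0 8.3 29.7 3 0 0 -0.0295" --pt "0 8.3 29.7 3 0 0 -0.0295" --pt "0 8.3 29.7 3 0 0 -0.0295" --pt "0 8.3 29.7 3 0 0 -0.0295" --pt "0 8.3 29.7 3 0 0 -0.0295"

```text
time_s: 26.18
tcp_pos: [0.4554, -0.0931, 0.1851]
ee_rot: [[-0.025, -1.0, -0.01], [-1.0, 0.025, 0.002], [-0.002, 0.01, -1.0]]
wrist_force: [1.1, -0.5, -3.0]
gripper_width: 0.269
gripper_force: 29.9
```

Call:
drive_tool --pt "0 8.3 29.7 0 0 0 -0.0295" --pt "0 8.3 29.7 0 0 0 -0.0295" --pt "0 8.3 29.7 0 0 0 -0.0295" --pt "0 8.3 29.7 0 0 0 -0.0295" --pt "0 8.3 29.7 0 0 0 -0.0295"

```text
time_s: 26.6
tcp_pos: [0.4969, 0.0554, 0.1848]
ee_rot: [[-0.171, -0.985, -0.01], [-0.985, 0.171, 0.003], [-0.001, 0.011, -1.0]]
wrist_force: [0.9, -0.5, -1.2]
gripper_width: 0.277
gripper_force: 29.9
```

Call:
drive_tool --pt "0 0 0 0 0 0 0" --pt "0 0 0 0 0 0 0"

```text
time_s: 26.77
tcp_pos: [0.4972, 0.0553, 0.1846]
ee_rot: [[-0.167, -0.986, -0.011], [-0.986, 0.167, 0.002], [-0.001, 0.011, -1.0]]
wrist_force: [-0.9, -0.6, -1.7]
gripper_width: 0.278
gripper_force: 29.9
```

```bash
cat >> h.py <<'E'
U0=np.array([.6086,.0341]); ux=np.array([.9854,-.1702]); uy=np.array([.1702,.9854])
def utcp():
    s=tcp(); q=np.array(s["tcp_pos"])[:2]-U0; print("unit a,b mm",np.round([q@ux*1e3,q@uy*1e3],1)); return s
def held(c,s,tabz=.0):
    """world points of the gripped weight: grey pixels within 110 mm of tcp, below it"""
    t=np.array(s["tcp_pos"]); P,uv=pts(c); f=c["frame"][uv[:,1],uv[:,0]].astype(int)
    k=(np.hypot(*(P[:,:2]-t[:2]).T)<.11)&(abs(P[:,2]-(t[2]-.023))<.008)&(f.min(1)>95)&(f.max(1)-f.min(1)<30)
    return P[k]
E
python3 - <<'E'
from h import *
s=utcp()
c=capture("top"); d=capture("side")
for cc in (c,d):
  P=held(cc,s)
  if len(P)<20: print(len(P)); continue
  A=np.c_[P[:,:2]-P[:,:2].mean(0),np.ones(len(P))]; k,*_=np.linalg.lstsq(A,P[:,2],rcond=None); print("held",len(P),P.mean(0),"slope",k,rect(P))
save("heldW",cv2.resize(d["frame"][200:320,230:390],(800,600)))
E
```

```text
t 26.77 tcp mm [497.2  55.3 184.6] psi 170.38 z [-0.011  0.002 -1.   ] F [-0.9 -0.6 -1.7] w 0.278 gf 29.9 j [ 25.  13. -21.  -0. -56. -34.]
unit a,b mm [-113.4    1.9]
5
held 68 [0.54711055 0.03093537 0.16384611] slope [ 0.03305122 -0.01860213  0.16384611] [541.   51.6  63.8  81.9  37.7]
```

View pics/heldW.png

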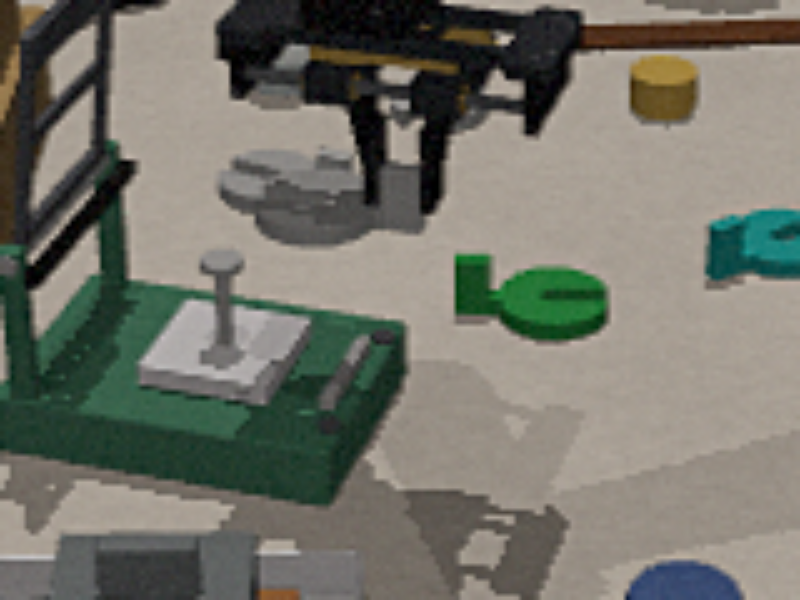

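Call:
drive_tool --pt "0 -0.4 -2.4 -30 0 0 0" --pt "0 0 0 -30 0 0 0" --pt "0 0 0 -20 0 0 0" --pt "0 0 0 -10 0 0 0" --pt "0 0 0 0 0 0 0"

```text
time_s: 27.28
tcp_pos: [0.4948, 0.0496, 0.0928]
ee_rot: [[-0.172, -0.985, -0.015], [-0.985, 0.172, 0.001], [0.002, 0.015, -1.0]]
wrist_force: [-0.4, -0.7, -3.1]
gripper_width: 0.272
gripper_force: 29.9
```

Call:
drive_tool --pt "0 0 0 0 0 0 0" --pt "0 0 0 0 0 0 0"

```text
time_s: 27.45
tcp_pos: [0.4979, 0.0512, 0.0964]
ee_rot: [[-0.17, -0.985, -0.007], [-0.985, 0.17, 0.003], [-0.002, 0.007, -1.0]]
wrist_force: [-0.1, -1.2, -1.2]
gripper_width: 0.273
gripper_force: 29.9
```

```bash
cat >> h.py <<'E'
def heldfit(s,hz,yaw,show=True):
    """fit gripped weight pose (x,y,yaw) in the side view at underside height hz"""
    t=np.array(s["tcp_pos"]); d=capture("side"); P,uv=pts(d); f=d["frame"][uv[:,1],uv[:,0]].astype(int)
    p0=t[:2]+.052*np.array([np.cos(yaw),np.sin(yaw)])
    k=(np.hypot(*(P[:,:2]-p0).T)<.042)&(P[:,2]>hz+.008)&(P[:,2]<hz+.018)
    Q=P[k]; print("disc pts",len(Q),np.round(Q.mean(0),4))
    (x,y),r=cv2.minEnclosingCircle((Q[:,:2]*1e3).astype(np.float32)); q=np.array([x/1e3,y/1e3])-U0
    print("circle world",round(x,1),round(y,1),"r",round(r,1),"unit",np.round([q@ux*1e3,q@uy*1e3],1),"z",np.percentile(Q[:,2],[10,50,90]).round(4))
E
python3 - <<'E'
from h import *
s=utcp(); heldfit(s,s["tcp_pos"][2]-.0355,np.radians(-9.8))
E
```

```text
t 27.45 tcp mm [497.9  51.2  96.4] psi 170.21 z [-0.007  0.003 -1.   ] F [-0.1 -1.2 -1.2] w 0.273 gf 29.9 j [ 24.  20. -27.  -0. -43. -34.]
unit a,b mm [-112.   -2.]
disc pts 256 [0.5483 0.0497 0.0748]
circle world 547.1 44.5 r 39.3 unit [-62.3  -0.3] z [0.0713 0.075  0.0776]
```

Call:
drive_tool --pt "0 7.9 -0.9 0 0 0 0" --pt "0 11.8 -2 0 0 0 0" --pt "0 11.8 -2 0 0 0 0" --pt "0 9.8 -1.7 0 0 0 0" --pt "0 9.8 -1.7 0 0 0 0"

```text
time_s: 27.92
tcp_pos: [0.5497, 0.0433, 0.0962]
ee_rot: [[-0.169, -0.986, -0.007], [-0.986, 0.169, 0.003], [-0.002, 0.007, -1.0]]
wrist_force: [-0.5, -0.8, -2.3]
gripper_width: 0.27
gripper_force: 29.9
```

Call:
drive_tool --pt "0 5.9 -1 0 0 0 0" --pt "0 2 -0.3 0 0 0 0" --pt "0 0 0 0 0 0 0" --pt "0 0 0 0 0 0 0"

```text
time_s: 28.25
tcp_pos: [0.5558, 0.0419, 0.0953]
ee_rot: [[-0.17, -0.985, -0.009], [-0.985, 0.17, 0.003], [-0.001, 0.01, -1.0]]
wrist_force: [-0.2, 0.4, -2.6]
gripper_width: 0.273
gripper_force: 29.9
```

Run:
```python
from h import *
s=utcp(); heldfit(s,s["tcp_pos"][2]-.0355,np.radians(-9.8))
```

```text
t 28.25 tcp mm [555.8  41.9  95.3] psi 170.23 z [-0.009  0.003 -1.   ] F [-0.2  0.4 -2.6] w 0.273 gf 29.9 j [ 21.  24. -19.  -0. -47. -30.]
unit a,b mm [-53.4  -1.3]
disc pts 229 [0.6052 0.0431 0.0737]
circle world 605.4 35.5 r 38.9 unit [-3.4  0.8] z [0.0698 0.0741 0.0765]
```

Call:
drive_tool --pt "0 1.4 -0.2 -3 0 0 0" --pt "0 0 0 -2 0 0 0" --pt "0 0 0 -1 0 0 0" --pt "0 0 0 0 0 0 0"

```text
time_s: 28.63
tcp_pos: [0.5574, 0.0419, 0.0897]
ee_rot: [[-0.169, -0.986, -0.009], [-0.986, 0.169, 0.003], [-0.001, 0.009, -1.0]]
wrist_force: [-0.6, -0.2, 0.6]
gripper_width: 0.276
gripper_force: 29.9
```

Run:
```python
from h import *
s=utcp()
```

```text
t 28.63 tcp mm [557.4  41.9  89.7] psi 170.26 z [-0.009  0.003 -1.   ] F [-0.6 -0.2  0.6] w 0.276 gf 29.9 j [ 21.  25. -20.  -0. -46. -30.]
unit a,b mm [-51.7  -1.1]
```

Call:
drive_tool --pt "40 0 0 0 0 0 0" --pt "40 0 0 0 0 0 0" --pt "40 0 0 0 0 0 0" --pt "40 0 0 10 0 0 0" --pt "40 0 0 30 0 0 0"

```text
time_s: 29.05
tcp_pos: [0.5549, 0.0411, 0.1264]
ee_rot: [[-0.17, -0.985, -0.018], [-0.985, 0.17, 0.001], [0.002, 0.017, -1.0]]
wrist_force: [0.3, -0.8, -0.5]
gripper_width: 0.397
gripper_force: 0.0
```

Call:
drive_tool --pt "60 0 0 40 0 0 0" --pt "60 0 0 40 0 0 0" --pt "60 -3.5 -36.4 10 0 0 0.0992" --pt "60 -3.5 -36.4 0 0 0 0.0992" --pt "60 -3.5 -36.4 0 0 0 0.0992"

```text
time_s: 29.47
tcp_pos: [0.5478, -0.068, 0.2223]
ee_rot: [[0.134, -0.991, -0.004], [-0.991, -0.134, 0.001], [-0.001, 0.004, -1.0]]
wrist_force: [1.0, -0.2, -0.3]
gripper_width: 0.586
gripper_force: 0.0
```

Call:
drive_tool --pt "60 -3.5 -36.4 0 0 0 0.0992" --pt "60 -3.5 -36.4 0 0 0 0.0992" --pt "60 -3.5 -36.4 0 0 0 0.0992" --pt "60 -3.5 -36.4 0 0 0 0.0992" --pt "60 -3.5 -36.4 0 0 0 0.0992"

```text
time_s: 29.88
tcp_pos: [0.5293, -0.2512, 0.2207]
ee_rot: [[0.588, -0.809, -0.007], [-0.809, -0.588, -0.005], [-0.0, 0.008, -1.0]]
wrist_force: [0.5, -0.2, -0.1]
gripper_width: 0.597
gripper_force: 0.0
```

```bash
cat >> h.py <<'E'
def unitview(c):
    """weight on stem, from the top view: disc centre per level"""
    P,uv=pts(c); f=c["frame"][uv[:,1],uv[:,0]].astype(int); q=P[:,:2]-U0; a=q@ux*1e3; b=q@uy*1e3
    g=(f.max(1)-f.min(1)<30)&(np.hypot(a,b)<75)
    for lo,hi in((59,72),(72,84),(84,98)):
        k=g&(P[:,2]*1e3>lo)&(P[:,2]*1e3<hi); d=k&(np.hypot(a,b)<40); t=k&(np.hypot(a,b)>43)
        if d.sum()>30: print("level",lo,hi,"disc n",d.sum(),"mid",np.round([(a[d].min()+a[d].max())/2,(b[d].min()+b[d].max())/2],1),"z",np.percentile(P[d,2],[10,50,90]).round(3),"tab n",t.sum(),np.round([a[t].mean(),b[t].mean()],1) if t.sum() else "")
E
python3 - <<'E'
from h import *
s=utcp(); c=capture("top"); weights(c); unitview(c)
E
```

```text
t 29.88 tcp mm [ 529.3 -251.2  220.7] psi -143.99 z [-0.007 -0.005 -1.   ] F [ 0.5 -0.2 -0.1] w 0.597 gf 0.0 j [ -9.  19.  -7.   0. -64.  45.]
unit a,b mm [ -29.6 -294.6]
W [ 537.3 -390.7] 125.3 err 4.79 p 0.52 [165. 163. 158.]
level 59 72 disc n 527 mid [-0.6 -1.2] z [0.062 0.066 0.07 ] tab n 12 [-31.1 -10.2]
```

Call:
drive_tool --pt "60 -3.5 -36 0 0 0 0.098" --pt "60 -3.5 -36 0 0 0 0.098" --pt "60 -3.5 -36 0 0 0 0.098" --pt "60 -3.5 -36 0 0 0 0.098" --pt "60 -3.5 -36 0 0 0 0.098"

```text
time_s: 30.4
tcp_pos: [0.5121, -0.4306, 0.2205]
ee_rot: [[0.899, -0.437, -0.004], [-0.437, -0.899, -0.008], [-0.0, 0.009, -1.0]]
wrist_force: [0.6, -0.1, -0.1]
gripper_width: 0.598
gripper_force: 0.0
```

Call:
drive_tool --pt "60 0 0 -40 0 0 0" --pt "60 0 0 -40 0 0 0" --pt "60 0 0 -20 0 0 0" --pt "60 0 0 0 0 0 0" --pt "60 0 0 0 0 0 0"

```text
time_s: 30.82
tcp_pos: [0.5122, -0.4293, 0.1194]
ee_rot: [[0.897, -0.441, -0.007], [-0.441, -0.897, -0.007], [-0.003, 0.01, -1.0]]
wrist_force: [0.8, -0.8, 0.6]
gripper_width: 0.6
gripper_force: 0.0
```

Run:
```python
from h import *
s=tcp(); d=capture("side")
# refine B from side view: tab and disc points
P,uv=pts(d); f=d["frame"][uv[:,1],uv[:,0]].astype(int); g=(f.max(1)-f.min(1)<30)&(f.min(1)>80)
k=g&(np.hypot(P[:,0]-.5347,P[:,1]+.3845)<.045)&(P[:,2]>.008)&(P[:,2]<.018); print("disc",k.sum(),cv2.minEnclosingCircle((P[k,:2]*1e3).astype(np.float32)))
k=(np.hypot(P[:,0]-.512,P[:,1]+.4313)<.03)&(P[:,2]>.025)&(P[:,2]<.046); print("tab",k.sum(),P[k].mean(0) if k.sum() else 0)
```

```text
t 30.82 tcp mm [ 512.2 -429.3  119.4] psi -116.18 z [-0.007 -0.007 -1.   ] F [ 0.8 -0.8  0.6] w 0.6 gf 0.0 j [-26.  32.  -2.   1. -56.  89.]
disc 58 ((532.9317626953125, -381.2926025390625), 37.287086486816406)
tab 32 [ 0.51067009 -0.42149086  0.03560261]
```

Call:
drive_tool --pt "60 -0.2 -2 -35 0 0 0.004" --pt "60 0 0 -30 0 0 0" --pt "60 0 0 -12 0 0 0" --pt "60 0 0 -7 0 0 0" --pt "60 0 0 0 0 0 0"

```text
time_s: 31.28
tcp_pos: [0.5126, -0.4315, 0.036]
ee_rot: [[0.899, -0.437, -0.005], [-0.437, -0.899, -0.008], [-0.001, 0.009, -1.0]]
wrist_force: [-0.9, 0.4, 0.8]
gripper_width: 0.599
gripper_force: 0.0
```

Call:
drive_tool --pt "60 0 0 0 0 0 0" --pt "60 0 0 0 0 0 0"

```text
time_s: 31.45
tcp_pos: [0.5135, -0.4322, 0.038]
ee_rot: [[0.899, -0.437, -0.001], [-0.437, -0.899, -0.01], [0.003, 0.009, -1.0]]
wrist_force: [0.6, 0.5, 0.6]
gripper_width: 0.598
gripper_force: 0.0
```

Run:
```python
from h import *
s=tcp()
```

```text
t 31.45 tcp mm [ 513.5 -432.2   38. ] psi -115.95 z [-0.001 -0.01  -1.   ] F [0.6 0.5 0.6] w 0.598 gf 0.0 j [-26.  37.  -6.   1. -47.  90.]
```

Call:
drive_tool --pt "60 -1.2 0.8 -2 0 0 0" --pt "60 0 0 0 0 0 0" --pt "0 0 0 0 0 0 0" --pt "0 0 0 0 0 0 0" --pt "0 0 0 0 0 0 0"

```text
time_s: 31.87
tcp_pos: [0.5108, -0.4307, 0.0337]
ee_rot: [[0.899, -0.438, -0.005], [-0.438, -0.899, -0.007], [-0.001, 0.009, -1.0]]
wrist_force: [0.8, 0.3, -0.6]
gripper_width: 0.456
gripper_force: 0.0
```

Call:
drive_tool --pt "0 0 0 0 0 0 0" --pt "0 0 0 0 0 0 0" --pt "0 0 0 0 0 0 0" --pt "0 0 0 0 0 0 0" --pt "0 0 0 0 0 0 0"

```text
time_s: 32.28
tcp_pos: [0.5108, -0.4305, 0.0336]
ee_rot: [[0.899, -0.438, -0.005], [-0.438, -0.899, -0.007], [-0.001, 0.009, -1.0]]
wrist_force: [0.8, 1.3, 1.0]
gripper_width: 0.271
gripper_force: 30.0
```

Call:
drive_tool --pt "0 0 0 15 0 0 0" --pt "0 0 0 35 0 0 0" --pt "0 0 0 40 0 0 0" --pt "0 0 0 40 0 0 0" --pt "0 0 0 25 0 0 0"

```text
time_s: 32.7
tcp_pos: [0.5116, -0.4315, 0.1928]
ee_rot: [[0.899, -0.438, -0.001], [-0.438, -0.899, -0.011], [0.004, 0.01, -1.0]]
wrist_force: [0.6, -1.0, -0.3]
gripper_width: 0.274
gripper_force: 29.9
```

Call:
drive_tool --pt "0 7.7 35.5 0 0 0 0.0282" --pt "0 7.7 35.5 0 0 0 0.0282" --pt "0 7.7 35.5 0 0 0 0.0282" --pt "0 7.7 35.5 0 0 0 0.0282" --pt "0 7.7 35.5 0 0 0 0.0282"

```text
time_s: 33.12
tcp_pos: [0.5488, -0.2515, 0.1879]
ee_rot: [[0.952, -0.307, -0.005], [-0.307, -0.952, -0.008], [-0.003, 0.009, -1.0]]
wrist_force: [-0.3, -0.6, -0.5]
gripper_width: 0.272
gripper_force: 29.9
```

Call:
drive_tool --pt "0 7.7 35.5 0 0 0 0.0282" --pt "0 7.7 35.5 0 0 0 0.0282" --pt "0 7.7 35.5 0 0 0 0.0282" --pt "0 7.7 35.5 0 0 0 0.0282" --pt "0 7.7 35.5 0 0 0 0.0282"

```text
time_s: 33.53
tcp_pos: [0.5873, -0.0739, 0.1879]
ee_rot: [[0.986, -0.169, -0.004], [-0.169, -0.985, -0.008], [-0.003, 0.009, -1.0]]
wrist_force: [0.7, 0.6, -1.6]
gripper_width: 0.27
gripper_force: 29.9
```

Call:
drive_tool --pt "0 0 0 0 0 0 0" --pt "0 0 0 0 0 0 0" --pt "0 0 0 0 0 0 0"

```text
time_s: 33.78
tcp_pos: [0.5873, -0.0754, 0.1879]
ee_rot: [[0.985, -0.17, -0.004], [-0.17, -0.985, -0.009], [-0.003, 0.009, -1.0]]
wrist_force: [-0.2, -0.3, -1.7]
gripper_width: 0.271
gripper_force: 30.0
```

Run:
```python
from h import *
s=utcp(); heldfit(s,s["tcp_pos"][2]-.036,np.radians(80.2))
```

```text
t 33.78 tcp mm [587.3 -75.4 187.9] psi -99.8 z [-0.004 -0.009 -1.   ] F [-0.2 -0.3 -1.7] w 0.271 gf 30.0 j [  9.  21.  -9.   1. -60.  71.]
unit a,b mm [  -2.4 -111.6]
disc pts 187 [ 0.5929 -0.0172  0.1666]
circle world 594.4 -23.9 r 40.8 unit [ -4.1 -59.6] z [0.162  0.1675 0.1693]
```

Call:
drive_tool --pt "0 1 -0.2 -30 0 0 0" --pt "0 0 0 -25 0 0 0" --pt "0 0 0 -15 0 0 0" --pt "0 0 0 -13 0 0 0" --pt "0 0 0 0 0 0 0"

```text
time_s: 34.25
tcp_pos: [0.5861, -0.0774, 0.1021]
ee_rot: [[0.985, -0.174, -0.01], [-0.174, -0.985, -0.009], [-0.009, 0.01, -1.0]]
wrist_force: [-0.6, 0.2, -2.9]
gripper_width: 0.27
gripper_force: 30.0
```

Call:
drive_tool --pt "0 0 0 0 0 0 0" --pt "0 0 0 0 0 0 0"

```text
time_s: 34.42
tcp_pos: [0.5893, -0.0767, 0.1064]
ee_rot: [[0.985, -0.172, -0.001], [-0.172, -0.985, -0.009], [0.0, 0.009, -1.0]]
wrist_force: [0.6, -0.1, -0.8]
gripper_width: 0.272
gripper_force: 30.0
```

Run:
```python
from h import *
s=utcp(); heldfit(s,s["tcp_pos"][2]-.0336,np.radians(80.2))
```

```text
t 34.42 tcp mm [589.3 -76.7 106.4] psi -99.88 z [-0.001 -0.009 -1.   ] F [ 0.6 -0.1 -0.8] w 0.272 gf 30.0 j [  8.  26. -14.   1. -50.  71.]
unit a,b mm [-1.000e-01 -1.124e+02]
disc pts 186 [ 0.5925 -0.0271  0.0872]
circle world 597.3 -25.3 r 40.6 unit [ -1.  -60.5] z [0.084  0.0876 0.0897]
```

Call:
drive_tool --pt "0 0.4 8.1 0 0 0 0" --pt "0 2 11.8 0 0 0 0" --pt "0 2 11.8 0 0 0 0" --pt "0 1.7 9.9 0 0 0 0" --pt "0 1.7 9.9 0 0 0 0"

```text
time_s: 34.88
tcp_pos: [0.5969, -0.0225, 0.1058]
ee_rot: [[0.986, -0.169, -0.002], [-0.169, -0.985, -0.008], [-0.001, 0.009, -1.0]]
wrist_force: [1.0, -0.4, -1.4]
gripper_width: 0.275
gripper_force: 29.9
```

Call:
drive_tool --pt "0 1 5.9 0 0 0 0" --pt "0 0.3 2 0 0 0 0" --pt "0 0 0 0 0 0 0" --pt "0 0 0 0 0 0 0"

```text
time_s: 35.22
tcp_pos: [0.5977, -0.0163, 0.1054]
ee_rot: [[0.985, -0.17, -0.003], [-0.17, -0.985, -0.009], [-0.002, 0.009, -1.0]]
wrist_force: [0.8, -0.3, -1.1]
gripper_width: 0.27
gripper_force: 30.0
```

Run:
```python
from h import *
s=utcp(); heldfit(s,s["tcp_pos"][2]-.0336,np.radians(80.2))
```

```text
t 35.22 tcp mm [597.7 -16.3 105.4] psi -99.81 z [-0.003 -0.009 -1.   ] F [ 0.8 -0.3 -1.1] w 0.27 gf 30.0 j [ 14.  27. -14.   1. -50.  66.]
unit a,b mm [ -2.1 -51.5]
disc pts 230 [0.6043 0.0402 0.0859]
circle world 608.7 35.1 r 40.6 unit [-0.1  1. ] z [0.0823 0.0863 0.0888]
```

Now lower onto the first weight.

Call:
drive_tool --pt "0 0 0 -3 0 0 0" --pt "0 0 0 -2 0 0 0" --pt "0 0 0 -1 0 0 0" --pt "0 0 0 0 0 0 0"

```text
time_s: 35.6
tcp_pos: [0.5978, -0.0168, 0.0997]
ee_rot: [[0.985, -0.171, -0.003], [-0.171, -0.985, -0.009], [-0.002, 0.009, -1.0]]
wrist_force: [-1.1, -0.8, 0.5]
gripper_width: 0.271
gripper_force: 30.0
```

Run:
```python
from h import *
s=utcp()
```

```text
t 35.6 tcp mm [597.8 -16.8  99.7] psi -99.84 z [-0.003 -0.009 -1.   ] F [-1.1 -0.8  0.5] w 0.271 gf 30.0 j [ 14.  27. -14.   1. -49.  66.]
unit a,b mm [ -2. -52.]
```

Call:
drive_tool --pt "40 0 0 0 0 0 0" --pt "40 0 0 0 0 0 0" --pt "40 0 0 0 0 0 0" --pt "40 0 0 10 0 0 0" --pt "40 0 0 30 0 0 0"

```text
time_s: 36.02
tcp_pos: [0.5949, -0.0167, 0.136]
ee_rot: [[0.985, -0.171, -0.013], [-0.171, -0.985, -0.01], [-0.011, 0.012, -1.0]]
wrist_force: [0.1, -0.6, -0.2]
gripper_width: 0.392
gripper_force: 0.0
```

Call:
drive_tool --pt "60 0 0 40 0 0 0" --pt "60 0 0 40 0 0 0" --pt "60 -0.7 -14.5 0 0 0 -0.1152" --pt "60 -0.7 -14.5 0 0 0 -0.1152" --pt "60 -0.7 -14.5 0 0 0 -0.1152"

```text
time_s: 36.43
tcp_pos: [0.5961, -0.06, 0.2217]
ee_rot: [[0.867, -0.499, -0.002], [-0.499, -0.867, -0.006], [0.001, 0.006, -1.0]]
wrist_force: [-0.6, -0.1, -0.4]
gripper_width: 0.589
gripper_force: 0.0
```

Call:
drive_tool --pt "60 -0.7 -14.5 0 0 0 -0.1152" --pt "60 -0.7 -14.5 0 0 0 -0.1152" --pt "60 -0.7 -14.5 0 0 0 -0.1152" --pt "60 -0.7 -14.5 0 0 0 -0.1152" --pt "60 -0.7 -14.5 0 0 0 -0.1152"

```text
time_s: 36.85
tcp_pos: [0.5923, -0.1331, 0.2205]
ee_rot: [[0.455, -0.891, -0.007], [-0.891, -0.455, -0.003], [-0.001, 0.008, -1.0]]
wrist_force: [0.7, -0.0, 0.5]
gripper_width: 0.6
gripper_force: 0.0
```

Call:
drive_tool --pt "60 -0.7 -14.5 0 0 0 -0.1152" --pt "60 -0.7 -14.5 0 0 0 -0.1152" --pt "60 -0.7 -14.5 0 0 0 -0.1152" --pt "60 -0.7 -14.5 0 0 0 -0.1152" --pt "60 -0.7 -14.5 0 0 0 -0.1152"

```text
time_s: 37.27
tcp_pos: [0.5888, -0.2056, 0.2205]
ee_rot: [[-0.104, -0.995, -0.007], [-0.995, 0.104, 0.002], [-0.001, 0.008, -1.0]]
wrist_force: [0.2, -1.1, -0.2]
gripper_width: 0.6
gripper_force: 0.0
```

Call:
drive_tool --pt "60 -0.7 -14.5 0 0 0 -0.1152" --pt "60 -0.7 -14.5 0 0 0 -0.1152" --pt "60 0 0 -40 0 0 0" --pt "60 0 0 -40 0 0 0" --pt "60 0 0 0 0 0 0"

```text
time_s: 37.68
tcp_pos: [0.5823, -0.2327, 0.1322]
ee_rot: [[-0.325, -0.945, -0.022], [-0.946, 0.325, 0.009], [-0.002, 0.024, -1.0]]
wrist_force: [-2.2, 0.6, -1.9]
gripper_width: 0.599
gripper_force: 0.0
```

Call:
drive_tool --pt "60 0 0 0 0 0 0" --pt "60 0 0 0 0 0 0"

```text
time_s: 37.85
tcp_pos: [0.5889, -0.2343, 0.142]
ee_rot: [[-0.322, -0.947, -0.005], [-0.947, 0.322, 0.002], [-0.001, 0.005, -1.0]]
wrist_force: [-0.1, 0.4, 0.6]
gripper_width: 0.598
gripper_force: 0.0
```

Run:
```python
from h import *
s=tcp(); c=capture("top"); unitview(c); d=capture("side")
P,uv=pts(d); f=d["frame"][uv[:,1],uv[:,0]].astype(int); g=(f.max(1)-f.min(1)<30)&(f.min(1)>80)
k=g&(np.hypot(P[:,0]-.6366,P[:,1]+.2517)<.045)&(P[:,2]>.008)&(P[:,2]<.018); print("disc",k.sum(),cv2.minEnclosingCircle((P[k,:2]*1e3).astype(np.float32)))
k=(np.hypot(P[:,0]-.5874,P[:,1]+.2348)<.03)&(P[:,2]>.025)&(P[:,2]<.046); print("tab",k.sum(),P[k].mean(0) if k.sum() else 0)
```

```text
t 37.85 tcp mm [ 588.9 -234.3  142. ] psi 161.24 z [-0.005  0.002 -1.   ] F [-0.1  0.4  0.6] w 0.598 gf 0.0 j [ -7.  28.  -6.  -0. -57. -12.]
level 59 72 disc n 88 mid [-5.4 -1.9] z [0.061 0.066 0.071] tab n 13 [-18.1  -6.2]
level 72 84 disc n 516 mid [-0.1 -3.6] z [0.075 0.078 0.081] tab n 13 [-40.9 -19.1]
disc 116 ((636.440185546875, -251.10255432128906), 39.25836944580078)
tab 45 [ 0.58483415 -0.2277816   0.0354462 ]
```

Call:
drive_tool --pt "60 -1.5 -0.5 -35 0 0 0" --pt "60 0 0 -35 0 0 0" --pt "60 0 0 -22 0 0 0" --pt "60 0 0 -10 0 0 0" --pt "60 0 0 -5 0 0 0"

```text
time_s: 38.37
tcp_pos: [0.5863, -0.2344, 0.0326]
ee_rot: [[-0.322, -0.947, -0.008], [-0.947, 0.322, 0.004], [-0.001, 0.009, -1.0]]
wrist_force: [-0.5, -0.0, -0.7]
gripper_width: 0.6
gripper_force: 0.0
```

Call:
drive_tool --pt "60 0 0 0 0 0 0" --pt "60 0 0 0 0 0 0"

```text
time_s: 38.53
tcp_pos: [0.5875, -0.2347, 0.0345]
ee_rot: [[-0.322, -0.947, -0.004], [-0.947, 0.322, 0.003], [-0.002, 0.005, -1.0]]
wrist_force: [-0.4, -0.3, 0.6]
gripper_width: 0.599
gripper_force: 0.0
```

Run:
```python
from h import *
s=tcp()
```

```text
t 38.53 tcp mm [ 587.5 -234.7   34.5] psi 161.21 z [-0.004  0.003 -1.   ] F [-0.4 -0.3  0.6] w 0.599 gf 0.0 j [ -7.  35. -11.  -0. -44. -11.]
```

Call:
drive_tool --pt "0 0 0 0 0 0 0" --pt "0 0 0 0 0 0 0" --pt "0 0 0 0 0 0 0" --pt "0 0 0 0 0 0 0" --pt "0 0 0 0 0 0 0"

```text
time_s: 38.95
tcp_pos: [0.586, -0.2344, 0.0329]
ee_rot: [[-0.323, -0.946, -0.007], [-0.946, 0.323, 0.004], [-0.002, 0.008, -1.0]]
wrist_force: [0.1, 0.4, -0.1]
gripper_width: 0.309
gripper_force: 0.0
```

Call:
drive_tool --pt "0 0 0 0 0 0 0" --pt "0 0 0 0 0 0 0" --pt "0 0 0 0 0 0 0" --pt "0 0 0 15 0 0 0" --pt "0 0 0 35 0 0 0"

```text
time_s: 39.37
tcp_pos: [0.5814, -0.2333, 0.077]
ee_rot: [[-0.324, -0.946, -0.021], [-0.946, 0.324, 0.008], [-0.001, 0.023, -1.0]]
wrist_force: [0.3, 0.1, -2.6]
gripper_width: 0.273
gripper_force: 30.0
```

Call:
drive_tool --pt "0 0 0 40 0 0 0" --pt "0 0 0 40 0 0 0" --pt "0 0 0 35 0 0 0" --pt "0 0 0 0 0 0 0"

```text
time_s: 39.7
tcp_pos: [0.5897, -0.2358, 0.2061]
ee_rot: [[-0.321, -0.947, 0.007], [-0.947, 0.321, -0.001], [-0.002, -0.007, -1.0]]
wrist_force: [1.1, -0.4, 0.2]
gripper_width: 0.271
gripper_force: 30.0
```

Call:
drive_tool --pt "0 -5.5 15.4 0 0 0 -0.101" --pt "0 -5.5 15.4 0 0 0 -0.101" --pt "0 -5.5 15.4 0 0 0 -0.101" --pt "0 -5.5 15.4 0 0 0 -0.101" --pt "0 -5.5 15.4 0 0 0 -0.101"

```text
time_s: 40.12
tcp_pos: [0.5572, -0.1566, 0.1962]
ee_rot: [[-0.744, -0.668, -0.007], [-0.668, 0.744, 0.008], [-0.0, 0.011, -1.0]]
wrist_force: [-0.4, -0.0, -1.7]
gripper_width: 0.274
gripper_force: 30.0
```

Call:
drive_tool --pt "0 -5.5 15.4 0 0 0 -0.101" --pt "0 -5.5 15.4 0 0 0 -0.101" --pt "0 -5.5 15.4 0 0 0 -0.101" --pt "0 -5.5 15.4 0 0 0 -0.101" --pt "0 -5.5 15.4 0 0 0 -0.101"

```text
time_s: 40.53
tcp_pos: [0.5298, -0.0796, 0.1963]
ee_rot: [[-0.974, -0.225, -0.003], [-0.225, 0.974, 0.009], [0.0, 0.01, -1.0]]
wrist_force: [1.0, 0.0, -2.0]
gripper_width: 0.275
gripper_force: 30.0
```

Call:
drive_tool --pt "0 -5.5 15.4 0 0 0 -0.101" --pt "0 -5.5 15.4 0 0 0 -0.101" --pt "0 -5.5 15.4 0 0 0 -0.101" --pt "0 -5.5 15.4 0 0 0 -0.101" --pt "0 0 0 0 0 0 0"

```text
time_s: 40.95
tcp_pos: [0.5073, -0.017, 0.1965]
ee_rot: [[-0.985, 0.172, 0.001], [0.172, 0.985, 0.009], [0.001, 0.009, -1.0]]
wrist_force: [0.2, 0.3, -1.8]
gripper_width: 0.274
gripper_force: 30.0
```

Run:
```python
from h import *
s=utcp()
```

```text
t 40.95 tcp mm [507.3 -17.  196.5] psi 80.1 z [ 0.001  0.009 -1.   ] F [ 0.2  0.3 -1.8] w 0.274 gf 30.0 j [  16.   13.  -19.   -1.  -57. -116.]
unit a,b mm [-91.1 -67.6]
```

Call:
drive_tool --pt "0 15 27 0 0 0 0.001" --pt "0 20 27 0 0 0 0" --pt "0 21 27 0 0 0 0" --pt "0 21 27 0 0 0 0" --pt "0 21 27 0 0 0 0"

```text
time_s: 41.37
tcp_pos: [0.6075, 0.117, 0.1966]
ee_rot: [[-0.986, 0.169, 0.002], [0.169, 0.986, 0.008], [-0.0, 0.008, -1.0]]
wrist_force: [0.7, -0.6, -2.9]
gripper_width: 0.27
gripper_force: 30.0
```

Call:
drive_tool --pt "0 22 26.5 0 0 0 0.001" --pt "0 0 0 -35 0 0 0" --pt "0 0 0 -25 0 0 0" --pt "0 0 0 0 0 0 0" --pt "0 0 0 0 0 0 0"

```text
time_s: 41.78
tcp_pos: [0.628, 0.1418, 0.1353]
ee_rot: [[-0.986, 0.168, -0.002], [0.168, 0.986, 0.006], [0.003, 0.005, -1.0]]
wrist_force: [0.2, 0.1, -1.0]
gripper_width: 0.27
gripper_force: 30.0
```

Call:
drive_tool --pt "0 0 0 0 0 0 0" --pt "0 0 0 0 0 0 0"

```text
time_s: 41.95
tcp_pos: [0.6301, 0.1427, 0.1398]
ee_rot: [[-0.986, 0.169, 0.007], [0.169, 0.986, 0.01], [-0.005, 0.011, -1.0]]
wrist_force: [0.5, 0.2, -1.4]
gripper_width: 0.273
gripper_force: 30.0
```

Run:
```python
from h import *
s=utcp(); heldfit(s,s["tcp_pos"][2]-.033,np.radians(-99.8))
```

```text
t 41.95 tcp mm [630.1 142.7 139.8] psi 80.29 z [ 0.007  0.01  -1.   ] F [ 0.5  0.2 -1.4] w 0.273 gf 30.0 j [  27.   29.   -4.   -0.  -57. -126.]
unit a,b mm [  2.8 110.6]
disc pts 137 [0.6041 0.0989 0.1206]
circle world 617.2 92.9 r 38.6 unit [-1.5 59.4] z [0.1166 0.1212 0.1236]
```

Call:
drive_tool --pt "0 -2.5 0.4 -14 0 0 0" --pt "0 0 0 -10 0 0 0" --pt "0 0 0 0 0 0 0" --pt "0 0 0 0 0 0 0" --pt "0 0 0 0 0 0 0"

```text
time_s: 42.42
tcp_pos: [0.6269, 0.1431, 0.1143]
ee_rot: [[-0.986, 0.169, 0.004], [0.169, 0.986, 0.009], [-0.003, 0.009, -1.0]]
wrist_force: [0.1, -0.0, -2.4]
gripper_width: 0.271
gripper_force: 30.0
```

Run:
```python
from h import *
s=utcp(); heldfit(s,s["tcp_pos"][2]-.032,np.radians(-99.8))
```

```text
t 42.42 tcp mm [626.9 143.1 114.3] psi 80.28 z [ 0.004  0.009 -1.   ] F [ 0.1 -0.  -2.4] w 0.271 gf 30.0 j [  27.   30.   -6.   -0.  -54. -127.]
unit a,b mm [ -0.5 110.6]
disc pts 130 [0.6014 0.0985 0.0953]
circle world 612.2 91.6 r 39.3 unit [-6.3 57.2] z [0.0921 0.0955 0.0981]
```

Call:
drive_tool --pt "0 -0.9 -8 1.5 0 0 0" --pt "0 -2 -11.8 0 0 0 0" --pt "0 -2 -11.8 0 0 0 0" --pt "0 -1.7 -9.9 0 0 0 0" --pt "0 -1.7 -9.9 0 0 0 0"

```text
time_s: 42.88
tcp_pos: [0.6176, 0.0901, 0.1151]
ee_rot: [[-0.985, 0.17, 0.003], [0.17, 0.985, 0.008], [-0.001, 0.009, -1.0]]
wrist_force: [-0.5, 0.0, -2.1]
gripper_width: 0.278
gripper_force: 30.0
```

Call:
drive_tool --pt "0 -0.9 -5.2 0 0 0 0" --pt "0 -0.3 -1.5 0 0 0 0" --pt "0 0 0 0 0 0 0" --pt "0 0 0 0 0 0 0"

```text
time_s: 43.22
tcp_pos: [0.6168, 0.085, 0.115]
ee_rot: [[-0.986, 0.169, 0.003], [0.169, 0.986, 0.008], [-0.001, 0.008, -1.0]]
wrist_force: [-0.9, 0.1, -1.4]
gripper_width: 0.274
gripper_force: 30.0
```

Run:
```python
from h import *
s=utcp(); heldfit(s,s["tcp_pos"][2]-.032,np.radians(-99.8))
```

```text
t 43.22 tcp mm [616.8  85.  115. ] psi 80.29 z [ 0.003  0.008 -1.   ] F [-0.9  0.1 -1.4] w 0.274 gf 30.0 j [  23.   28.   -9.   -0.  -52. -122.]
unit a,b mm [-0.6 51.5]
disc pts 118 [0.5909 0.04   0.0967]
circle world 603.2 33.8 r 40.7 unit [-5.3 -1.2] z [0.0934 0.0968 0.0996]
```

Lower, release, and lift.

Call:
drive_tool --pt "0 0 0 -2 0 0 0" --pt "0 0 0 -1 0 0 0" --pt "0 0 0 -1 0 0 0" --pt "0 0 0 0 0 0 0"

```text
time_s: 43.6
tcp_pos: [0.6168, 0.085, 0.111]
ee_rot: [[-0.986, 0.169, 0.003], [0.169, 0.986, 0.008], [-0.001, 0.008, -1.0]]
wrist_force: [-1.1, 0.5, -0.9]
gripper_width: 0.27
gripper_force: 30.0
```

Run:
```python
from h import *
s=utcp()
```

```text
t 43.6 tcp mm [616.8  85.  111. ] psi 80.29 z [ 0.003  0.008 -1.   ] F [-1.1  0.5 -0.9] w 0.27 gf 30.0 j [  23.   28.   -9.   -0.  -52. -122.]
unit a,b mm [-0.6 51.6]
```

Call:
drive_tool --pt "40 0 0 0 0 0 0" --pt "40 0 0 0 0 0 0" --pt "40 0 0 0 0 0 0" --pt "40 0 0 10 0 0 0" --pt "40 0 0 30 0 0 0"

```text
time_s: 44.02
tcp_pos: [0.6142, 0.0842, 0.1474]
ee_rot: [[-0.985, 0.17, -0.006], [0.17, 0.985, 0.006], [0.007, 0.005, -1.0]]
wrist_force: [0.5, 0.6, -0.9]
gripper_width: 0.398
gripper_force: 0.0
```

Call:
drive_tool --pt "20 0 0 40 0 0 0" --pt "20 -10 35 40 0 0 0" --pt "0 -15 38 40 0 0 0" --pt "0 -15 38 35 0 0 0" --pt "0 -15 38 0 0 0 0"

```text
time_s: 44.43
tcp_pos: [0.5742, 0.2079, 0.2867]
ee_rot: [[-0.985, 0.17, 0.016], [0.17, 0.985, 0.014], [-0.014, 0.016, -1.0]]
wrist_force: [1.0, 0.5, 0.9]
gripper_width: 0.106
gripper_force: 0.0
```

Run:
```python
from h import *
s=utcp(); c=capture("top"); d=capture("side"); unitview(c)
m,P=hmask(c,.20,.29,.62,.8,-.1,.16); q=P[:,:2]-U0; a=q@ux; print("guard",np.polyfit(P[:,2],a,1),P[:,2].max(),a.min(),a.max())
im=np.vstack([cv2.resize(c["frame"][120:260,150:360],(600,400)),])
save("stack",np.hstack([cv2.resize(c["frame"][135:255,260:380],(400,400)),cv2.resize(d["frame"][190:310,210:330],(400,400))]))
# heights behind guard
P,uv=pts(c); k=(P[:,0]>.66)&(P[:,0]<.85)&(abs(P[:,1])<.15)&(P[:,2]<.32); print("behind zmax a>115:",max(P[k&((P[:,:2]-U0)@ux>.115),2]))
```

```text
t 44.43 tcp mm [574.2 207.9 286.7] psi 80.2 z [ 0.016  0.014 -1.   ] F [1.  0.5 0.9] w 0.106 gf 0.0 j [  35.   19.    2.   -0.  -72. -135.]
unit a,b mm [-63.5 165.4]
level 72 84 disc n 140 mid [-5.2 -1.4] z [0.074 0.078 0.083] tab n 25 [-15.3 -27.9]
level 84 98 disc n 546 mid [-0.1  0.5] z [0.086 0.09  0.094] tab n 53 [-38.4  -3.9]
guard [-0.12090337  0.11457486] 0.2751464819026959 0.07815665527998461 0.0949225491534265
behind zmax a>115: 0.15608541942445084
```

View pics/stack.png

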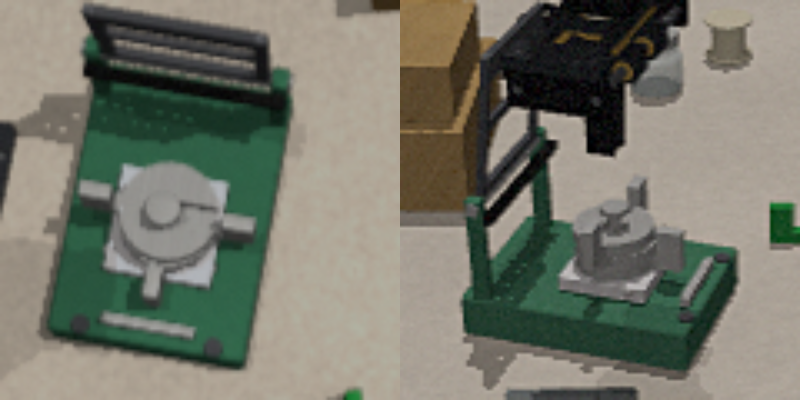

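Call:
drive_tool --pt "0 0 0 20 0 0 0" --pt "0 0 0 22 0 0 0" --pt "0 0 0 0 0 0 0" --pt "0 22.5 -27.9 0 0 0 0" --pt "0 22.5 -27.9 0 0 0 0"

```text
time_s: 44.95
tcp_pos: [0.6165, 0.1516, 0.3215]
ee_rot: [[-0.986, 0.165, 0.005], [0.165, 0.986, 0.009], [-0.003, 0.01, -1.0]]
wrist_force: [0.7, 0.9, 0.0]
gripper_width: 0.01
gripper_force: 0.0
```

Call:
drive_tool --pt "0 22.5 -27.9 0 0 0 0" --pt "0 22.5 -27.9 0 0 0 0" --pt "0 22.5 -27.9 0 0 0 0" --pt "0 22.5 -27.9 0 0 0 0" --pt "0 22.5 -27.9 0 0 0 0"

```text
time_s: 45.37
tcp_pos: [0.7298, 0.0096, 0.3203]
ee_rot: [[-0.986, 0.169, 0.003], [0.169, 0.986, 0.008], [-0.001, 0.009, -1.0]]
wrist_force: [1.0, 0.7, 0.8]
gripper_width: 0.011
gripper_force: 0.0
```

Call:
drive_tool --pt "0 0 0 0 0 0 0" --pt "0 0 0 0 0 0 0" --pt "0 0 0 0 0 0 0"

```text
time_s: 45.62
tcp_pos: [0.7289, 0.0112, 0.3196]
ee_rot: [[-0.985, 0.17, 0.002], [0.17, 0.985, 0.008], [-0.001, 0.009, -1.0]]
wrist_force: [-0.6, 1.2, 0.0]
gripper_width: 0.007
gripper_force: 0.0
```

Run:
```python
from h import *
s=utcp()
```

```text
t 45.62 tcp mm [728.9  11.2 319.6] psi 80.22 z [ 0.002  0.008 -1.   ] F [-0.6  1.2  0. ] w 0.007 gf 0.0 j [  13.   31.   26.   -0.  -85. -113.]
unit a,b mm [122.4  -2.1]
```

Call:
drive_tool --pt "0 0 0 -30 0 0 0" --pt "0 0 0 -20 0 0 0" --pt "0 0 0 0 0 0 0" --pt "0 -6.6 1.1 0 0 0 0" --pt "0 -6.6 1.1 0 0 0 0"

```text
time_s: 46.03
tcp_pos: [0.7158, 0.0147, 0.2719]
ee_rot: [[-0.986, 0.168, 0.005], [0.168, 0.986, 0.008], [-0.004, 0.009, -1.0]]
wrist_force: [-0.6, 1.4, 0.6]
gripper_width: 0.006
gripper_force: 0.0
```

Call:
drive_tool --pt "0 -6.6 1.1 -0.5 0 0 0" --pt "0 -6.6 1.1 -0.5 0 0 0" --pt "0 -6.6 1.1 -1 0 0 0" --pt "0 -6.6 1.1 -1 0 0 0" --pt "0 -6.6 1.1 -1 0 0 0"

```text
time_s: 46.45
tcp_pos: [0.6832, 0.0199, 0.2677]
ee_rot: [[-0.986, 0.169, 0.007], [0.169, 0.986, 0.009], [-0.006, 0.01, -1.0]]
wrist_force: [4.1, -0.3, 1.4]
gripper_width: 0.008
gripper_force: 1.8
```

```bash
cat >> h.py <<'E'
def guard():
    c=capture("top"); P,uv=pts(c); f=c["frame"][uv[:,1],uv[:,0]].astype(int); q=P[:,:2]-U0; a=q@ux; b=q@uy
    k=(a>-.06)&(a<.105)&(abs(b)<.062)&(abs(b)>.044)&(P[:,2]>.118)&(f.max(1)<95)&(P[:,2]<.29)
    if k.sum()<10: print("guard pts",k.sum()); return
    X=np.c_[.1-a[k],P[k,2]-.130]; r=np.hypot(*X.T); th=np.arctan2(X[:,1],X[:,0])[r>.05]; print("guard n",k.sum(),"theta",np.percentile(th,[10,50,90]).round(3),"rmax",r.max().round(3))
E
python3 - <<'E'
from h import *
s=utcp(); guard()
E
```

```text
t 46.45 tcp mm [683.2  19.9 267.7] psi 80.29 z [ 0.007  0.009 -1.   ] F [ 4.1 -0.3  1.4] w 0.008 gf 1.8 j [  15.   27.   12.   -0.  -75. -115.]
unit a,b mm [76.  -1.3]
guard n 162 theta [1.248 1.271 1.296] rmax 0.144
```

Call:
drive_tool --pt "0 -5.9 1 -1.9 0 0 0" --pt "0 -5.9 1 -2.1 0 0 0" --pt "0 -5.9 1 -2.3 0 0 0" --pt "0 -5.9 1 -2.4 0 0 0" --pt "0 -5.9 1 -2.6 0 0 0"

```text
time_s: 46.92
tcp_pos: [0.6528, 0.0246, 0.2539]
ee_rot: [[-0.986, 0.169, 0.003], [0.169, 0.986, 0.009], [-0.001, 0.009, -1.0]]
wrist_force: [3.8, 0.4, 0.4]
gripper_width: 0.004
gripper_force: 1.5
```

Call:
drive_tool --pt "0 -4.1 0.7 -2.8 0 0 0" --pt "0 -4.1 0.7 -2.8 0 0 0" --pt "0 -4.1 0.7 -2.8 0 0 0" --pt "0 -4.1 0.7 -2.8 0 0 0" --pt "0 -4.1 0.7 -2.8 0 0 0"

```text
time_s: 47.33
tcp_pos: [0.6325, 0.0279, 0.2402]
ee_rot: [[-0.986, 0.169, 0.002], [0.169, 0.986, 0.008], [-0.001, 0.008, -1.0]]
wrist_force: [2.6, -0.8, 0.1]
gripper_width: 0.009
gripper_force: 1.3
```

Call:
drive_tool --pt "0 -3.6 0.6 -3.5 0 0 0" --pt "0 -3.6 0.6 -3.5 0 0 0" --pt "0 -3.6 0.6 -3.5 0 0 0" --pt "0 -3.6 0.6 -3.5 0 0 0" --pt "0 -3.6 0.6 -3.5 0 0 0"

```text
time_s: 47.75
tcp_pos: [0.6145, 0.031, 0.2229]
ee_rot: [[-0.986, 0.169, 0.003], [0.169, 0.986, 0.008], [-0.001, 0.009, -1.0]]
wrist_force: [3.0, -0.8, 1.2]
gripper_width: 0.009
gripper_force: 1.2
```

Run:
```python
from h import *
s=utcp(); guard()
```

```text
t 47.75 tcp mm [614.5  31.  222.9] psi 80.26 z [ 0.003  0.008 -1.   ] F [ 3.  -0.8  1.2] w 0.009 gf 1.2 j [  18.   22.   -3.   -0.  -65. -117.]
unit a,b mm [ 6.3 -2.1]
guard n 200 theta [0.587 0.627 0.911] rmax 0.202
```

Call:
drive_tool --pt "0 -2.8 0.5 -3.9 0 0 0" --pt "0 -2.8 0.5 -3.9 0 0 0" --pt "0 -2.8 0.5 -3.9 0 0 0" --pt "0 -2.8 0.5 -3.9 0 0 0" --pt "0 -2.8 0.5 -3.9 0 0 0"

```text
time_s: 48.22
tcp_pos: [0.6006, 0.0336, 0.2034]
ee_rot: [[-0.986, 0.169, 0.003], [0.169, 0.986, 0.008], [-0.001, 0.009, -1.0]]
wrist_force: [1.8, 0.1, 2.7]
gripper_width: 0.003
gripper_force: 1.1
```

Call:
drive_tool --pt "0 -1.9 0.3 -4.5 0 0 0" --pt "0 -1.9 0.3 -4.5 0 0 0" --pt "0 -1.9 0.3 -4.5 0 0 0" --pt "0 -1.9 0.3 -4.5 0 0 0" --pt "0 -1.9 0.3 -4.5 0 0 0"

```text
time_s: 48.63
tcp_pos: [0.5912, 0.0351, 0.1808]
ee_rot: [[-0.986, 0.169, 0.003], [0.169, 0.986, 0.008], [-0.001, 0.009, -1.0]]
wrist_force: [2.5, 0.3, 0.8]
gripper_width: 0.006
gripper_force: 1.1
```

Call:
drive_tool --pt "0 -0.5 0.1 -2.9 0 0 0" --pt "0 -0.5 0.1 -2.9 0 0 0" --pt "0 -0.5 0.1 -2.9 0 0 0" --pt "0 -0.5 0.1 -2.9 0 0 0" --pt "0 -0.5 0.1 -2.9 0 0 0"

```text
time_s: 49.05
tcp_pos: [0.5884, 0.0355, 0.1663]
ee_rot: [[-0.986, 0.169, 0.002], [0.169, 0.986, 0.008], [-0.0, 0.009, -1.0]]
wrist_force: [-0.5, 0.9, 2.5]
gripper_width: 0.005
gripper_force: 1.1
```

Run:
```python
from h import *
s=utcp(); guard()
```

```text
t 49.05 tcp mm [588.4  35.5 166.3] psi 80.26 z [ 0.002  0.008 -1.   ] F [-0.5  0.9  2.5] w 0.005 gf 1.1 j [  19.   22.  -11.   -0.  -57. -118.]
unit a,b mm [-20.1  -2.1]
guard n 375 theta [0.126 0.626 0.884] rmax 0.212
```

Call:
drive_tool --pt "0 -0.4 0.1 -2.8 0 0 0" --pt "0 -0.3 0 -2.8 0 0 0" --pt "0 -0.2 0 -2.8 0 0 0" --pt "0 0 0 -2.8 0 0 0" --pt "0 0 0 -1.5 0 0 0"

```text
time_s: 49.52
tcp_pos: [0.5875, 0.0356, 0.1534]
ee_rot: [[-0.986, 0.169, 0.002], [0.169, 0.986, 0.008], [-0.0, 0.009, -1.0]]
wrist_force: [-0.6, 1.9, 4.7]
gripper_width: 0.012
gripper_force: 2.6
```

Call:
drive_tool --pt "0 0 0 -1 0 0 0" --pt "0 0 0 0 0 0 0" --pt "0 0 0 0 0 0 0"

```text
time_s: 49.77
tcp_pos: [0.5875, 0.0356, 0.1534]
ee_rot: [[-0.986, 0.169, 0.002], [0.169, 0.986, 0.008], [-0.001, 0.008, -1.0]]
wrist_force: [-1.4, 1.1, 5.3]
gripper_width: 0.007
gripper_force: 2.4
```

Call:
drive_tool --pt "0 0 0 -1 0 0 0" --pt "0 0 0 0 0 0 0" --pt "0 0 0 0 0 0 0"

```text
time_s: 50.02
tcp_pos: [0.5876, 0.0356, 0.1534]
ee_rot: [[-0.986, 0.169, 0.002], [0.169, 0.986, 0.008], [-0.001, 0.008, -1.0]]
wrist_force: [-4.7, 1.6, 8.6]
gripper_width: 0.008
gripper_force: 4.5
```

Call:
drive_tool --pt "0 0 0 10 0 0 0" --pt "0 0 0 30 0 0 0" --pt "0 0 0 40 0 0 0" --pt "0 0 0 40 0 0 0" --pt "0 -20 -35 30 0 0 0"

```text
time_s: 50.43
tcp_pos: [0.5748, 0.0089, 0.3008]
ee_rot: [[-0.986, 0.165, 0.01], [0.165, 0.986, 0.009], [-0.009, 0.01, -1.0]]
wrist_force: [2.0, -1.9, 0.9]
gripper_width: 0.003
gripper_force: 0.0
```

Call:
drive_tool --pt "0 -20 -35 0 0 0 0" --pt "0 -20 -35 0 0 0 0" --pt "0 -20 -35 0 0 0 0" --pt "0 -20 -35 0 0 0 0" --pt "0 -20 -35 0 0 0 0"

```text
time_s: 50.85
tcp_pos: [0.4702, -0.1699, 0.2972]
ee_rot: [[-0.986, 0.169, 0.004], [0.169, 0.986, 0.008], [-0.002, 0.009, -1.0]]
wrist_force: [0.5, -0.4, 0.0]
gripper_width: 0.003
gripper_force: 0.0
```

Call:
drive_tool --pt "0 0 -35 0 0 0 0" --pt "0 0 -35 0 0 0 0" --pt "0 0 0 0 0 0 0" --pt "0 0 0 0 0 0 0" --pt "0 0 0 0 0 0 0"

```text
time_s: 51.27
tcp_pos: [0.4713, -0.2386, 0.2967]
ee_rot: [[-0.985, 0.17, 0.003], [0.17, 0.985, 0.009], [-0.001, 0.009, -1.0]]
wrist_force: [-0.4, 0.1, -0.4]
gripper_width: 0.006
gripper_force: 0.0
```

Run:
```python
from h import *
s=tcp(); c=capture("top"); d=capture("side")
P,uv=pts(c); q=P[:,:2]-U0; a=q@ux; b=q@uy; f=c["frame"][uv[:,1],uv[:,0]].astype(int)
k=(a>-.039)&(a<-.015)&(abs(b)<.055)&(P[:,2]>.11)&(f.max(1)<110); print("free bar z",k.sum(),np.percentile(P[k,2],[10,50,90]))
unitview(c)
for l in("cap","pry"):
  for r in masks_of(l,c)[:2]:
    Q,_=pts(c,r["region"]); t=Q[:,:2]-[.591,.301]; print(l,round(r["p"],2),"tray x",np.percentile(t@[.99,.1426],[3,97]).round(3),"y",np.percentile(t@[-.1426,.99],[3,97]).round(3),"z",np.percentile(Q[:,2],[5,50,95]).round(3))
save("final",np.hstack([cv2.resize(c["frame"][120:290,150:370],(420,325)),cv2.resize(d["frame"][180:380,190:400],(341,325))]))
```

```text
t 51.27 tcp mm [ 471.3 -238.6  296.7] psi 80.21 z [ 0.003  0.009 -1.   ] F [-0.4  0.1 -0.4] w 0.006 gf 0.0 j [-10.  11.  -7.  -1. -72. -90.]
free bar z 466 [0.13095921 0.13424122 0.13734424]
level 72 84 disc n 99 mid [-1.2 -2.8] z [0.075 0.078 0.083] tab n 9 [-39.2  13. ]
level 84 98 disc n 282 mid [-2.4  0.5] z [0.086 0.09  0.094] tab n 47 [-47.1   4. ]
cap 0.82 tray x [-0.05   0.045] y [-0.026  0.07 ] z [0.025 0.089 0.116]
pry 0.78 tray x [-0.066  0.075] y [-0.062 -0.043] z [0.004 0.023 0.032]
pry 0.63 tray x [-0.382 -0.256] y [0.125 0.188] z [0.002 0.019 0.027]
```

View pics/final.png

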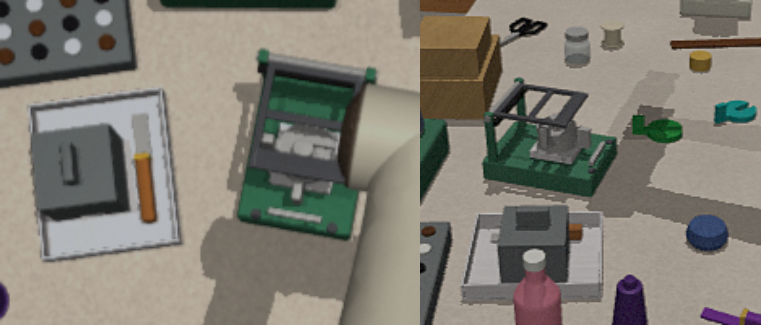

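The final picture shows the cap standing upright in the tray (left crop, about (80,170)) with the pry tool lying beside it (about (146,170)). The guard is level, with its bar at z = 134 mm, over the three stacked weights (about (300,150)).

```bash
python3 -c "
from station import finish_job
print(finish_job())"
```

```text
the job is handed in; nothing more can be done
None
```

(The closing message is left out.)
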